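# Swap the gauge and the end cap, and fit the vent valve on the trap

## Robot

A 6-joint arm with a two-finger parallel gripper is mounted at the origin on a cart in front of the work surface, level with it; the furniture and walls round the work are solid. World frame = base frame: x ahead of the robot, y to its left, z up, the work surface at z = 0. Lengths are in m, angles in rad, forces in N, time in s.
With the tool pointing down it reaches from about 0.35 to 0.775 m from the base axis. Payload 7.3 kg.
Tool frame: the origin (TCP) lies at the very end of the fingers, on their centre line; the grasp point (between the pads) lies 19 mm behind it (robot.hold_point_z is the distance from the TCP to the grasp point, in m); z points along the fingers, y is the direction in which the jaws open and shut (so a half turn about z gives the same grasp; the last joint's range is limited). The gripper opens to 92 mm and grips with 3 to 60 N. Pads are 19 mm wide; open, the fingers measure 130 mm over their backs; the gripper's body (75 mm by 190 mm) begins 47 mm behind the grasp point.
Start: joints at [1.12, 0.342, 1.524, -0, 1.275, -0.146], TCP at [0.158, 0.501, 0.227] pointing down, gripper open.
Joint ranges: [-2.53, 2.53], [-0.77, 2.02], [0.04, 2.7], [-1, 4.14], [0.28, 2.66], [-3.11, 3.11]. Speed limits (rad/s): [2.57, 2.57, 3.14, 3.14, 3.14, 3.14].

## Interface

Orientations are given as [roll, pitch, yaw] about the fixed x, y, z axes, in that order (R = Rz(yaw) Ry(pitch) Rx(roll)).
In Python, from cell import monitor, viewer, robot gives the robot as it stands.
- The arm moves only by the tool move_arm, never from a script. Its argument "deltas" is a list of rows, each an object of numbers: "x", "y", "z": the shift along the tool's x, y, z in m; "wx", "wy", "wz": the turn, a rotation vector about the tool's x, y, z in degrees; "hand": the opening, from 0 (shut) to 1 (fully open). In form: [{"x": .., "y": .., "z": .., "wx": .., "wy": .., "wz": .., "hand": ..}, ...]. A call has 1 to 8 rows; each row is the pose to reach, as a shift and turn from the pose commanded when the call began, along the tool's axes at that moment; what a row does not reach only later rows make up. A row lasts 1/8 s, in which the tool goes at most 62.5 mm and 10.7 degrees, less where a joint would pass 70% of its speed; a pose out of reach is approached as far as the arm can. A call with a gripper value outside its range is refused whole. The fingers move at their own pace and stop on an object; "grip_force" is the grip in N (left out, the last holds). Time passes only in rows, so rows that repeat a pose let the fingers close. It gives the time, the measured TCP pose, the force and the opening at its end, in the units of the state.
- monitor.observe(): the state, without advancing time (a new reading comes with each control period).
- viewer.read_camera(name): name is "side" or "top"; returns the picture (384x512x3 uint8, red, green, blue); there is no depth.
- viewer.camera_params(name): a dict with "camera_matrix" (3x3 intrinsics, pixels), "R" (3x3) and "t" (3): a world point X has camera coordinates R X + t. Camera axes: x right, y down, z forward; pixel columns grow to the right and rows downward; lengths in m; the calibration is good to about 2 mm. A picture is of the moment at which its call begins. camera_params takes no time and is no camera call.
- robot.hand_in(): hands the job in, once; it reports no verdict.
The state is a dict: "time": time; "qpos": joint angles; "qvel": joint speeds; "joint_efforts": joint torques, N m; "tool_pos": TCP position; "tool_rot": TCP orientation; "contact_force": force on the tool from outside, world axes, zero at the start; "torque": the same for the moment, N m; "opening": finger opening in m.
Only numpy, scipy, OpenCV 4.12 (cv2) and the standard library are available. Lean on these libraries where they do the work, as an engineer would, in place of code of your own. Each camera call takes 0.05 s, during which the arm holds its last target. There are 200 camera calls.

## Task

Get the vacuum parts ready for clamping up: the blue gauge head was put on the pump and the plain steel end cap on the chamber, so swap those two over. Then close the open port of the cold trap: lay the loose centring ring in it and seat the red-knobbed vent valve on that ring. Every flange must sit upright and fully home, and the glass beaker and the stoppered flask stay standing where they are.

Things in the scene. Friction and masses are not known exactly. Their poses are not given: they have to be found in the camera images.
- gauge: Gauge head, 0.2 kg, 102 mm tall; blue round body 44 mm across, 27 to 77 mm above its underside (grip there), then a white band and black top. Flange 55 mm across, a counterbore 43 mm across and 9 mm deep in its underside. Origin: centre of the flange's underside, z up (round: yaw is free). Starts upright on the pump's port.
- end_cap: End cap, 0.16 kg, 72 mm tall, all plain steel: domed tube 38 mm across, 16 to 64 mm above its underside (grip there). Flange 55 mm across, a counterbore 43 mm across and 9 mm deep in its underside. Origin: centre of the flange's underside, z up (round: yaw is free). Starts upright on the chamber's port.
- ring: Centring ring, 0.06 kg, aluminium with black O-ring, flat on the bench, both faces alike, 22 mm high. Band 60 mm across, 7 to 15 mm above its underside (grip across it, fingertips near the bench). Pilots 40 mm across stand 7 mm above and below the band, tapering to 32 mm. Origin: centre of its underside, z up. Home: lower pilot in the trap's counterbore, band on the port; origin 111 mm above the trap's.
- valve: Vent valve, 0.18 kg, 73 mm tall; red knurled knob 41 mm across, 47 to 73 mm above its underside (grip there; it does not turn); brass nozzle along its -x, 32 mm long, 23 to 36 mm up. Flange 55 mm across, a counterbore 43 mm across and 9 mm deep in its underside. Origin: centre of the flange's underside, z up (round: yaw is free). Starts upright on the bench. Home on the ring, its origin is 126 mm above the trap's.
- chamber: Vacuum chamber, fixed: 86 mm aluminium cube with a round window in front. Upright port on top with a centring ring already in it: seat 60 mm across, its top face 116 mm above the bench, with a pilot 40 mm across and 7 mm high, tapering to 32 mm. A flange is home when its underside lies on that face, pilot in its counterbore. Origin: on the port's axis, at bench height. The gauge belongs here.
- pump: Pump, fixed: green housing 76 x 78 mm, 70 mm high, grey and black motor lying behind it. Upright port on top of the housing with a centring ring already in it, as on the chamber; the top face of its seat is 106 mm above the bench. Origin: on the port's axis, at bench height. The end cap belongs here.
- trap: Cold trap, fixed: round steel vessel 74 mm across on a dark foot 88 mm across. Open upright port: flange 55 mm across, counterbore 43 mm across and 10 mm deep, top face 118 mm above the bench, no centring ring in it yet. Origin: on the port's axis, at bench height. The ring goes into this port, the valve on the ring. Behind the row a retort stand clamp juts out 0.3 m above the bench.
- pad: Pale blue clean pad, 80 x 80 x 3 mm, flat and fixed on the bench with nothing on it: a free spot to stand a part on for a while. Origin: centre of its underside.
- beaker: Glass beaker, 56 mm across, 69 mm tall, standing on the bench among the parts; leave it alone. Origin: centre of its underside.
- flask: Conical glass flask with a red stopper, 64 mm across, 106 mm tall, standing at the left end of the front row of things; leave it alone. Origin: centre of its underside.
Not all that is in view belongs to the job. Leave any green look-alike of the valve alone.

How it is judged:
At the end, for the whole second after the job is handed in: Gauge home on the chamber, end cap home on the pump, ring in the trap's port, valve home on the ring: each within 5 mm of the port's axis (valve 7 mm), 3 mm of its home height and 0.06 rad of upright, released and at rest. Beaker and flask stand upright (horizontal distance between gauge and chamber below 0.005 m and z of gauge in the frame of chamber between 0.113 and 0.119 m and angle between each of gauge, end_cap, ring, valve's own z axis and vertical below 0.06 rad and linear speed of each of gauge, end_cap, ring, valve below 0.01 m/s and angular speed of each of gauge, end_cap, ring, valve below 0.1 rad/s and horizontal distance between end_cap and pump below 0.005 m and z of end_cap in the frame of pump between 0.103 and 0.109 m and horizontal distance between ring and trap below 0.005 m and z of ring in the frame of trap between 0.108 and 0.114 m and horizontal distance between valve and trap below 0.007 m and z of valve in the frame of trap between 0.123 and 0.129 m and angle between each of beaker, flask's own z axis and vertical below 0.2 rad); the robot touches nothing.
It fails at once if the beaker is pushed more than 25 mm from its place or knocked over (distance of beaker from where it was at the start of the episode above 0.025 m or angle between beaker's own z axis and vertical above 0.5 rad).
It fails at once if the flask is pushed more than 25 mm from its place or knocked over (distance of flask from where it was at the start of the episode above 0.025 m or angle between flask's own z axis and vertical above 0.5 rad).
It fails at once if the gauge is tipped over (angle between gauge's own z axis and vertical above 0.8 rad).
It fails at once if the end cap is tipped over (angle between end_cap's own z axis and vertical above 0.8 rad).
It fails at once if the valve is tipped over (angle between valve's own z axis and vertical above 0.8 rad).
It also fails if it takes over 112 s, if anything falls off the work surface, if the arm or the gripper's body presses on something with over 40 N, if the wrist force passes 120 N, or if a joint passes its speed limit or range.

## Working session

There is one attempt and no reset: what is moved stays moved. The work goes in short steps, Python scripts to look and compute and a tool call to move; the robot and the scene stay as the last step left them, time stands still between calls to the robot, and variables do not carry over. Pictures are saved under pics/ and viewed, about 12 in all and at most 16, crops included, and the job is handed in when it is done.

Besides the shell and the picture viewer there is one more tool, called after "Request:" by a JSON object that holds its "method" and its "body", one argument or row to a line. move_arm: Moves the arm, as the interface text tells. Its arguments: {"type":"object","properties":{"deltas":{"type":"array","items":{"type":"object","properties":{"x":{"type":"number"},"y":{"type":"number"},"z":{"type":"number"},"wx":{"type":"number"},"wy":{"type":"number"},"wz":{"type":"number"},"hand":{"type":"number"}}}},"grip_force":{"type":"number"}},"required":["deltas"]}

```bash
ls; mkdir -p pics
python3 - <<'E'
from cell import monitor, viewer, robot
import cv2
print(monitor.observe())
for n in("side","top"):
    im=viewer.read_camera(n); cv2.imwrite(f"pics/{n}0.png",im[:,:,::-1]); p=viewer.camera_params(n); print(n,p)
    print("cam centre",-p["R"].T@p["t"])
E
```

```text
pics
{'time': 0.0, 'qpos': array([ 1.12002997e+00,  3.42749241e-01,  1.52502131e+00, -2.32119411e-06,
        1.27539058e+00, -1.46042648e-01]), 'qvel': array([ 0.00230821, -0.0002105 ,  0.00149655,  0.00085668, -0.00068874,
       -0.00067999]), 'joint_efforts': array([-9.20278508e-04, -4.31234336e+01, -2.44217670e+01,  7.18332105e-02,
        5.58728934e-02, -1.21978260e-04]), 'tool_pos': array([0.15733711, 0.5004426 , 0.2260297 ]), 'tool_rot': array([-3.14004055e+00, -2.26054984e-04,  2.83686945e+00]), 'contact_force': array([-0.74573317, -0.02523654, -0.85524552]), 'torque': array([-0.01828229, -0.02522657,  0.02737309]), 'opening': 0.09210547344667191}
side {'camera_matrix': array([[434.49131328,   0.        , 257.64814381],
       [  0.        , 434.49131328, 196.45477972],
       [  0.        ,   0.        ,   1.        ]]), 'R': array([[ 0.94441162, -0.32850775, -0.01301302],
       [-0.20567036, -0.55946604, -0.80293054],
       [ 0.25648857,  0.76097333, -0.59593054]]), 't': array([-0.37233648,  0.30696553,  0.91087093])}
cam centre [ 0.18114463 -0.64372711  0.78444258]
top {'camera_matrix': array([[489.61420681,   0.        , 261.27958041],
       [  0.        , 489.61420681, 195.27023842],
       [  0.        ,   0.        ,   1.        ]]), 'R': array([[-0.02219478, -0.99951279, -0.02194462],
       [-0.98253911,  0.02586313, -0.18424982],
       [ 0.18472761,  0.01747206, -0.98263444]]), 't': array([0.25020215, 0.47282461, 1.20561483])}
cam centre [0.24741151 0.21678695 1.27728709]
```

View pics/side0.png

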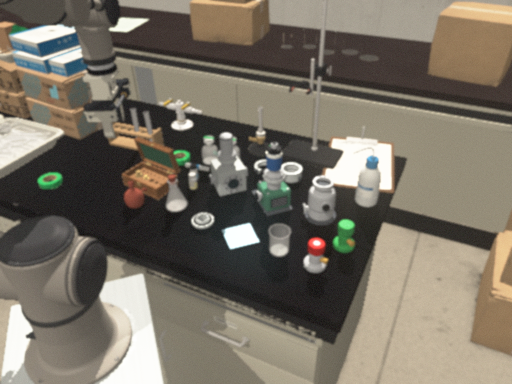

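View pics/top0.png

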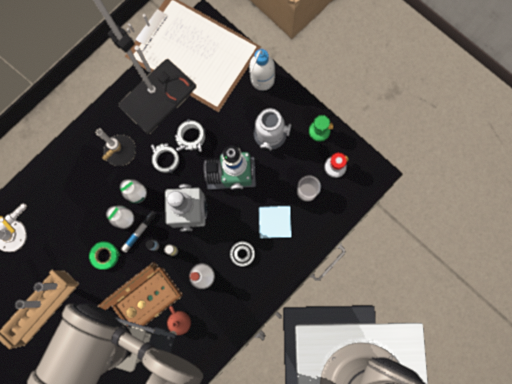

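The side view has the ring at (203,220), valve with red knob at (316,247), green look-alike valve at (345,232), trap at (321,200), pump with gauge at (273,185), chamber with cap at (228,165), pad at (241,236), beaker at (279,240) and flask at (176,195).

In the top view these are: ring (242,254), valve (337,163), green valve (321,128), trap (270,128), pump (235,165), chamber (185,207), pad (275,222), beaker (308,188), flask (202,276).

Things that could be confused:
- **Ring:** the white clamps at top (190,135) and (166,158), and the green ring at (104,256).
- **Valve:** the green one.
- **Red:** the red ball at (179,321).

I'll take a close crop of each view.

Run:
```python
import cv2
a=cv2.imread("pics/top0.png")[95:295,145:365]; cv2.imwrite("pics/c_top.png",cv2.resize(a,None,fx=3,fy=3,interpolation=cv2.INTER_CUBIC))
a=cv2.imread("pics/side0.png")[120:280,155:365]; cv2.imwrite("pics/c_side.png",cv2.resize(a,None,fx=3.75,fy=3.75,interpolation=cv2.INTER_CUBIC))
```

```text
(no output)
```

View pics/c_top.png

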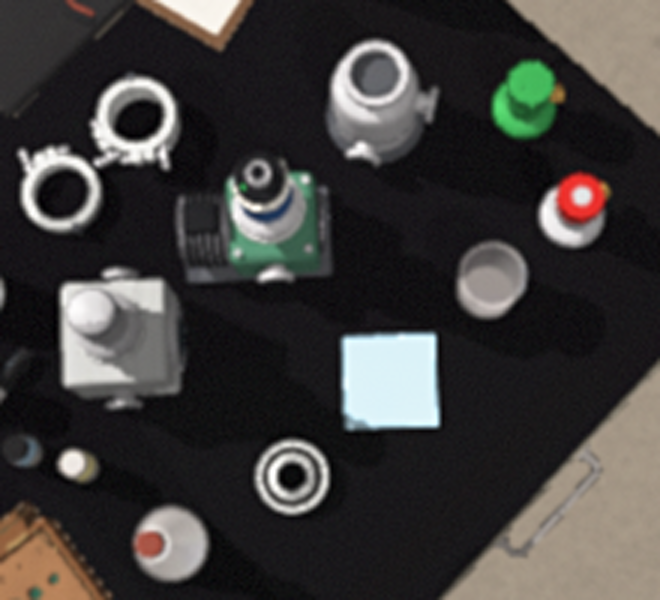

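View pics/c_side.png

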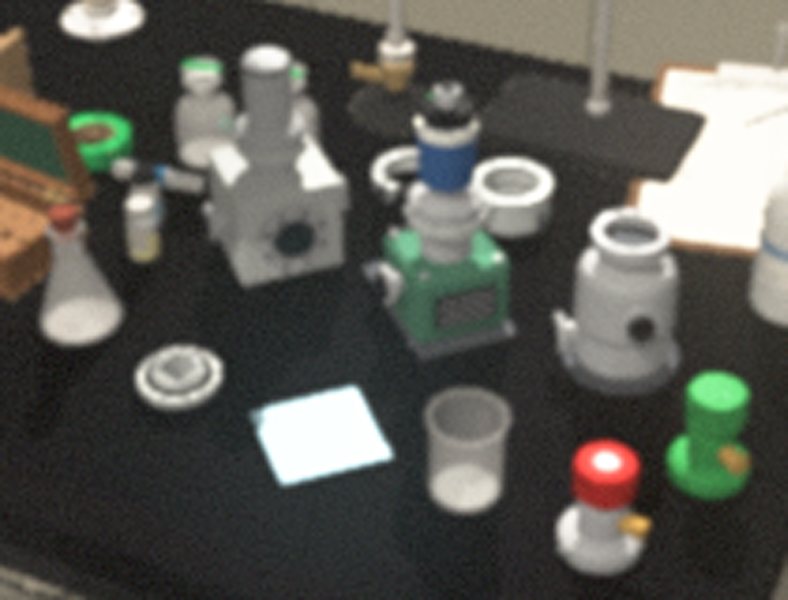

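The crops confirm the choice. The centring ring (top 242,254) is aluminium with no jaws or tabs, unlike the two white clamps. The red-knobbed valve (top 339,160; side 317,243) is clearly separate from the green one (top 321,128). The gauge sits on the pump, the cap on the chamber, and the trap port is open (top 270,119; side 323,182). Next I'll measure them.

```bash
cat > h.py <<'E'
import numpy as np, cv2
from cell import monitor, viewer, robot
P={n:viewer.camera_params(n) for n in("side","top")}
def ray(n,px):
    p=P[n]; d=p["R"].T@np.linalg.solve(p["camera_matrix"],[px[0],px[1],1.]); return -p["R"].T@p["t"],d
def cast(n,px,z):
    c,d=ray(n,px); return c+d*(z-c[2])/d[2]
def tri(a,b):
    (c,d),(e,f)=ray("top",a),ray("side",b); k=np.linalg.lstsq(np.c_[d,-f],e-c,rcond=None)[0]
    p,q=c+d*k[0],e+f*k[1]; return (p+q)/2,np.linalg.norm(p-q)
def proj(n,X):
    p=P[n]; u=p["camera_matrix"]@(p["R"]@np.asarray(X)+p["t"]); return u[:2]/u[2]
def blob(mask,seed):   # biggest blob within box (x0,y0,x1,y1)
    x0,y0,x1,y1=seed; m=np.zeros_like(mask,np.uint8); m[y0:y1,x0:x1]=mask[y0:y1,x0:x1].astype(np.uint8)
    c=max(cv2.findContours(m,cv2.RETR_EXTERNAL,cv2.CHAIN_APPROX_NONE)[0],key=cv2.contourArea)
    x,y,w,h=cv2.boundingRect(c); M=cv2.moments(m[y:y+h,x:x+w],True)
    return np.array([x+(w-1)/2,y+(h-1)/2]),(w,h),np.array([x+M['m10']/M['m00'],y+M['m01']/M['m00']]),cv2.fitEllipse(c)
E
python3 - <<'E'
from h import *
T=cv2.imread("pics/top0.png").astype(int); S=cv2.imread("pics/side0.png").astype(int)
g=lambda A:A.mean(2)
red=lambda A:(A[...,2]>120)&(A[...,2]>A[...,1]*1.7)
blue=lambda A:(A[...,0]>A[...,2]*1.4)&(A[...,0]>60)
R3=lambda a:np.round(a,4)
def show(l,A,n,m,box,z):
    b=blob(m,box); print(l,n,b[0],b[1],np.round(b[2],1),"bbox->",R3(cast(n,b[0],z)[:2]),"ell",np.round(b[3][0],1),np.round(b[3][1],1),R3(cast(n,b[3][0],z)[:2]))
show("knob",T,"top",red(T),(320,140,360,185),.060); show("knob",S,"side",red(S),(295,225,340,275),.060)
show("ring",T,"top",g(T)>70,(222,235,262,275),.011); show("ring",S,"side",g(S)>70,(185,205,220,235),.011)
show("gaugeblue",S,"side",blue(S),(255,140,295,180),.158)
pb=lambda A:(A[...,0]>190)&(A[...,1]>190)
show("pad",T,"top",pb(T),(250,200,300,245),.003); show("pad",S,"side",pb(S),(215,215,265,255),.003)
c3=lambda x,y:((x+.5)/3-.5+145,(y+.5)/3-.5+95); s3=lambda x,y:((x+.5)/3.75-.5+155,(y+.5)/3.75-.5+120)
for l,a,b,z in [("trap",(376,72),(630,234),.118),("gaugetop",(258,173),(447,91),.207),("captop",(92,312),(267,58),.188),("beaker mid",(491,279),(466,449),.035),("flaskbase",(172,545),(81,322),.008),("green",(524,100),(710,435),.04),("stand base",(28,3),(597,105),.015)]:
    print(l,R3(cast("top",c3(*a),z)[:2]),R3(cast("side",s3(*b),z)[:2]),*map(R3,tri(c3(*a),s3(*b))))
for l,b in [("clampA",(293,90)),("clampB",(325,70))]: print(l,R3(cast("side",b,.3)))
for b in [(122,42),(165,18),(100,0)]: print(b,R3(cast("top",b,.3)))
for n,A in(("top",T),):
    print(A[100:140:1,262:280].mean(2).astype(int)[:,::2])
E
```

```text
knob top [338.5 160.5] (16, 16) [338.1 160.5] bbox-> [0.5614 0.0391] ell [338.2 160.4] [15.4 15.5] [0.5618 0.0398]
knob side [316.5 246. ] (18, 19) [315.8 246.4] bbox-> [0.5605 0.0423] ell [315.9 245.8] [17.  18.4] [0.5596 0.0435]
ring top [242.  253.5] (25, 26) [241.8 253.4] bbox-> [0.3341 0.2924] ell [242.  253.5] [24.4 24.9] [0.3342 0.2923]
ring side [202. 220.] (25, 19) [202.3 220. ] bbox-> [0.332  0.2934] ell [202.2 220. ] [17. 24.] [0.3326 0.2929]
gaugeblue side [273.  163.5] (17, 14) [273.5 164. ] bbox-> [0.5385 0.2826] ell [273.3 163.5] [12.7 16.6] [0.5391 0.2822]
pad top [275.  221.5] (31, 30) [274.9 221.5] bbox-> [0.4161 0.205 ] ell [275.2 221.4] [32.9 34.7] [0.4164 0.2046]
pad side [241.  235.5] (35, 26) [240.  235.6] bbox-> [0.4174 0.2029] ell [240.2 235.6] [23.  34.5] [0.4151 0.2032]
trap [0.6581 0.2115] [0.6531 0.2084] [0.6571 0.2119 0.1155] 0.0038
gaugetop [0.5494 0.303 ] [0.5472 0.3005] [0.5491 0.3032 0.2054] 0.0015
captop [0.4495 0.4314] [0.4491 0.4264] [0.4503 0.432  0.1848] 0.0005
beaker mid [0.4977 0.1169] [0.4943 0.121 ] [0.495  0.1176 0.0384] 0.0041
flaskbase [0
[... 1216 characters left out ...]
128  59 100 104 104 103 103 105 215]
 [171  61  99 104 102 103  97 126 230]
 [216  95  88 103 102  98  92 158 232]
 [232 162  79  95  96  90 106 198 208]
 [218 219 123 104 102 120 170 222 168]
 [194 229 196 168 162 188 228 204 137]
 [200 197 225 230 230 230 221 160 133]
 [224 166 192 213 217 205 163 136 140]
 [231 204 165 135 148 141 135 142 142]
 [230 231 212 132 130 139 149 147 142]
 [225 231 230 183 155 152 156 149 138]
 [205 224 230 218 179 155 155 145 130]
 [172 200 219 216 197 153 147 138 119]
 [142 161 181 186 182 145 135 126 113]
 [124 131 141 143 141 131 122 117 112]
 [119 112 113 118 118 118 115 113 111]
 [121 108 107 110 111 113 113 114 109]
 [117 108 106 108 111 111 112 111 108]]
```

Run:
```python
from h import *
S=cv2.imread("pics/side0.png").astype(int); T=cv2.imread("pics/top0.png").astype(int)
for r in (140,146,150): print("cap row",r,S[r,215:242].mean(1).astype(int))
for r in (155,160,164,168): print("gauge row",r,S[r,262:286].max(1))
for l,X in [("cap",(.4497,.4305)),("gauge",(.5485,.3025)),("trap",(.657,.211))]:
    for z in (.118,.133,.15,.17,.183,.188,.208): print(l,z,np.round(proj("side",(*X,z)),1),np.round(proj("top",(*X,z)),1))
print(T[185:215,165:195].mean(2).astype(int)[::2])
```

```text
cap row 140 [ 47  38  39  46  74  94 100 101 101 106 106 108 102 101 107 109 113 131
 148 153 139  98  50  38  33  40  42]
cap row 146 [134 104  63  47  59  95 109 114 115 117 120 120 120 119 114 117 110 112
 118 123 126 121 101  69  49  40  44]
cap row 150 [143 131 105  99 121 129 122 116 117 118 117 121 118 118 117 113 116 136
 174 192 179 163 152 136 100  65  45]
gauge row 155 [ 72  62  59  84 138 181 199 201 194 174 165 157 152 157 175 183 179 170
 163 142  98  69  56  61]
gauge row 160 [220 222 217 194 157 130 116 119 118 120 120 120 116 111 108 100  99  92
  91  78  62  41  46  45]
gauge row 164 [155 156 158 144 132 120 115 118 118 118 117 117 113 108 107 102  98  89
  91 112 183 234 249 247]
gauge row 168 [ 60  51  72 109 136 144 129 119 116 116 116 113 113 108 106  97  95 101
 145 221 244 217 152 130]
cap 0.118 [227.  155.5] [181.4 203.7]
cap 0.133 [226.7 151.1] [180.2 202.7]
cap 0.15 [226.4 146. ] [178.9 201.4]
cap 0.17 [226. 140.] [177.2 199.9]
cap 0.183 [225.7 136. ] [176.2 199. ]
cap 0.188 [225.6 134.4] [175.7 198.6]
cap 0.208 [225.2 128.1] [174. 197.]
gauge 0.118 [273.7 
[... 1705 characters left out ...]
179 171 157 134  99  77
   74  78  78  81  89  99 100  97  95  97 105 114]
 [122 198 224 219 197 174 163 163 167 166 160 154 143 119  95  74  71  80
   81  81  81  87  99 101 100  94  92 101 102 112]
 [121 198 224 224 222 214 197 168 125  94  78  74  73  70  75  79  81  80
   82  84  90 101 105 102  99  94  98 103 106 113]
 [121 197 224 224 221 214 206 200 195 181 153 123 111  96  86  82  84  89
   98 104 108 106  99  98  95  99 102 104 114 115]
 [113 189 223 224 222 220 220 215 193 184 184 185 184 179 165 137 127 120
  107 101 101  96  89  91  95 103 106 112 116 116]
 [ 88 168 220 224 221 218 217 219 207 185 177 171 160 153 149 146 141 128
  111  96  95 104 107 106 107 109 114 115 115 114]]
```

Request:
{"method": "move_arm", "body": {
  "deltas": [
    {"x": 0,"y": 0,"z": -0.04,"wz": 9,"hand": 1},
    {"x": -0.06,"y": -0.01,"z": -0.044,"wz": 18,"hand": 1},
    {"x": -0.12,"y": -0.02,"z": -0.044,"wz": 27,"hand": 1},
    {"x": -0.18,"y": -0.03,"z": -0.044,"wz": 36,"hand": 1},
    {"x": -0.24,"y": -0.04,"z": -0.044,"wz": 45,"hand": 1},
    {"x": -0.3,"y": -0.05,"z": -0.044,"wz": 54,"hand": 1},
    {"x": -0.36,"y": -0.06,"z": -0.044,"wz": 63,"hand": 1},
    {"x": -0.41,"y": -0.068,"z": -0.044,"wz": 72.5,"hand": 1}
  ],
  "grip_force": 10
}}

```text
schema error: expected keys x, y, z, wx, wy, wz, hand
```

All seven keys are needed in each row.

Request:
{"method": "move_arm", "body": {
  "deltas": [
    {"x": 0,"y": 0,"z": -0.04,"wx": 0,"wy": 0,"wz": 9,"hand": 1},
    {"x": -0.06,"y": -0.01,"z": -0.044,"wx": 0,"wy": 0,"wz": 18,"hand": 1},
    {"x": -0.12,"y": -0.02,"z": -0.044,"wx": 0,"wy": 0,"wz": 27,"hand": 1},
    {"x": -0.18,"y": -0.03,"z": -0.044,"wx": 0,"wy": 0,"wz": 36,"hand": 1},
    {"x": -0.24,"y": -0.04,"z": -0.044,"wx": 0,"wy": 0,"wz": 45,"hand": 1},
    {"x": -0.3,"y": -0.05,"z": -0.044,"wx": 0,"wy": 0,"wz": 54,"hand": 1},
    {"x": -0.36,"y": -0.06,"z": -0.044,"wx": 0,"wy": 0,"wz": 63,"hand": 1},
    {"x": -0.41,"y": -0.068,"z": -0.044,"wx": 0,"wy": 0,"wz": 72.5,"hand": 1}
  ],
  "grip_force": 10
}}

```text
time: 1.1
tool_pos: [0.53, 0.3114, 0.2701]
tool_rot: [-3.141, 0.0, 1.565]
contact_force: [-1.2, 1.1, -0.0]
opening: 0.0918
```

Request:
{"method": "move_arm", "body": {
  "deltas": [
    {"x": -0.009,"y": 0.0185,"z": 0,"wx": 0,"wy": 0,"wz": 0,"hand": 1},
    {"x": -0.009,"y": 0.0185,"z": 0.02,"wx": 0,"wy": 0,"wz": 0,"hand": 1},
    {"x": -0.009,"y": 0.0185,"z": 0.04,"wx": 0,"wy": 0,"wz": 0,"hand": 1},
    {"x": -0.009,"y": 0.0185,"z": 0.04,"wx": 0,"wy": 0,"wz": 0,"hand": 1}
  ]
}}

```text
time: 1.6
tool_pos: [0.5458, 0.3034, 0.2286]
tool_rot: [-3.137, 0.002, 1.571]
contact_force: [-0.0, -0.2, 0.1]
opening: 0.0917
```

Run:
```python
from h import *
print({k:np.round(monitor.observe()[k],4) for k in("time","tool_pos","tool_rot","contact_force","opening")})
im=viewer.read_camera("side")[:,:,::-1]; cv2.imwrite("pics/s1.png",cv2.resize(im[60:220,170:380],None,fx=3.75,fy=3.75,interpolation=cv2.INTER_CUBIC))
p=monitor.observe()["tool_pos"]; print(proj("side",p))
```

```text
{'time': np.float64(1.6), 'tool_pos': array([0.5458, 0.3034, 0.2286]), 'tool_rot': array([-3.1373e+00,  1.7000e-03,  1.5713e+00]), 'contact_force': array([-0.0228, -0.2197,  0.1014]), 'opening': np.float64(0.0917)}
[273.17470541 135.68428061]
```

View pics/s1.png

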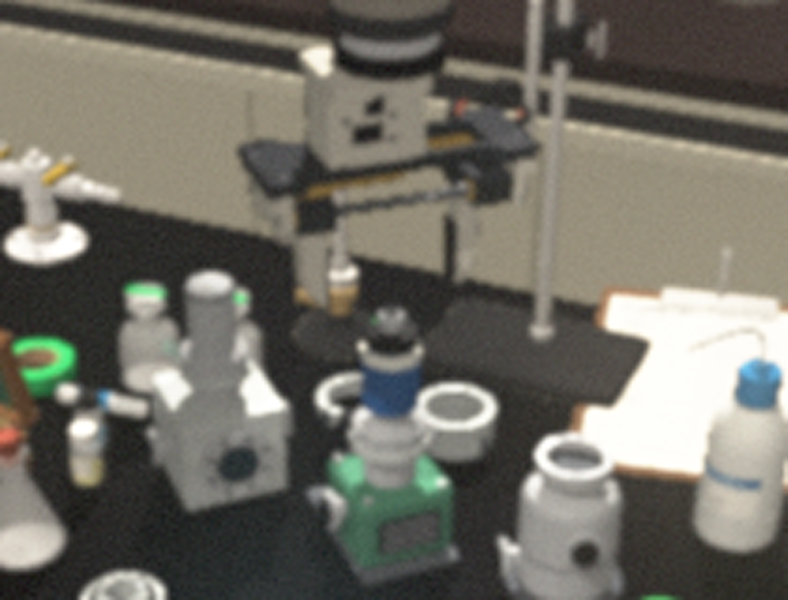

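The open fingers straddle the gauge's axis (crop column 391; finger midline about 385). The clamp arm lies behind and clear of the gripper. Next I go down and grip lightly.

Request:
{"method": "move_arm", "body": {
  "deltas": [
    {"x": -0.001,"y": 0.0027,"z": 0.02,"wx": 0,"wy": 0,"wz": 0,"hand": 1},
    {"x": -0.001,"y": 0.0027,"z": 0.04,"wx": 0,"wy": 0,"wz": 0,"hand": 1},
    {"x": -0.001,"y": 0.0027,"z": 0.06,"wx": 0,"wy": 0,"wz": 0,"hand": 1},
    {"x": -0.001,"y": 0.0027,"z": 0.08,"wx": 0,"wy": 0,"wz": 0,"hand": 0.7},
    {"x": -0.001,"y": 0.0027,"z": 0.08,"wx": 0,"wy": 0,"wz": 0,"hand": 0.2},
    {"x": -0.001,"y": 0.0027,"z": 0.08,"wx": 0,"wy": 0,"wz": 0,"hand": 0.2},
    {"x": -0.001,"y": 0.0027,"z": 0.08,"wx": 0,"wy": 0,"wz": 0,"hand": 0.2},
    {"x": -0.001,"y": 0.0027,"z": 0.08,"wx": 0,"wy": 0,"wz": 0,"hand": 0.2}
  ],
  "grip_force": 6
}}

```text
time: 2.65
tool_pos: [0.5497, 0.3031, 0.1516]
tool_rot: [3.14, -0.001, 1.571]
contact_force: [-0.1, -0.2, -0.2]
opening: 0.0462
```

Request:
{"method": "move_arm", "body": {
  "deltas": [
    {"x": 0,"y": 0,"z": 0.001,"wx": 0,"wy": 0,"wz": 0,"hand": 0.2},
    {"x": 0,"y": 0,"z": 0.001,"wx": 0,"wy": 0,"wz": 0,"hand": 0.2},
    {"x": 0,"y": 0,"z": 0.001,"wx": 0,"wy": 0,"wz": 0,"hand": 0.2}
  ],
  "grip_force": 6
}}

```text
time: 3.02
tool_pos: [0.5497, 0.3031, 0.1512]
tool_rot: [3.14, -0.001, 1.571]
contact_force: [-2.0, -0.6, 5.8]
opening: 0.0434
```

Request:
{"method": "move_arm", "body": {
  "deltas": [
    {"x": 0,"y": 0,"z": 0,"wx": 0,"wy": 0,"wz": 0,"hand": 0.2},
    {"x": 0,"y": 0,"z": 0,"wx": 0,"wy": 0,"wz": 0,"hand": 0.2},
    {"x": 0,"y": 0,"z": -0.01,"wx": 0,"wy": 0,"wz": 0,"hand": 0.2},
    {"x": 0,"y": 0,"z": -0.025,"wx": 0,"wy": 0,"wz": 0,"hand": 0.2},
    {"x": 0,"y": 0,"z": -0.045,"wx": 0,"wy": 0,"wz": 0,"hand": 0.2},
    {"x": 0,"y": 0,"z": -0.045,"wx": 0,"wy": 0,"wz": 0,"hand": 0.2}
  ],
  "grip_force": 25
}}

```text
time: 3.78
tool_pos: [0.5505, 0.3034, 0.1971]
tool_rot: [3.137, -0.002, 1.571]
contact_force: [-0.6, 0.1, -2.2]
opening: 0.0434
```

Request:
{"method": "move_arm", "body": {
  "deltas": [
    {"x": -0.02,"y": -0.025,"z": 0,"wx": 0,"wy": 0,"wz": 0,"hand": 0.2},
    {"x": -0.045,"y": -0.06,"z": 0,"wx": 0,"wy": 0,"wz": 0,"hand": 0.2},
    {"x": -0.075,"y": -0.1,"z": 0.01,"wx": 0,"wy": 0,"wz": 0,"hand": 0.2},
    {"x": -0.095,"y": -0.13,"z": 0.04,"wx": 0,"wy": 0,"wz": 0,"hand": 0.2},
    {"x": -0.0994,"y": -0.134,"z": 0.08,"wx": 0,"wy": 0,"wz": 0,"hand": 0.2},
    {"x": -0.0994,"y": -0.134,"z": 0.12,"wx": 0,"wy": 0,"wz": 0,"hand": 0.2},
    {"x": -0.0994,"y": -0.134,"z": 0.138,"wx": 0,"wy": 0,"wz": 0,"hand": 0.2},
    {"x": -0.0994,"y": -0.134,"z": 0.138,"wx": 0,"wy": 0,"wz": 0,"hand": 0.2}
  ]
}}

```text
time: 4.78
tool_pos: [0.4143, 0.203, 0.0554]
tool_rot: [-3.138, 0.001, 1.571]
contact_force: [0.2, 0.7, -1.3]
opening: 0.0437
```

Request:
{"method": "move_arm", "body": {
  "deltas": [
    {"x": 0.001,"y": 0.002,"z": 0.0,"wx": 0,"wy": 0,"wz": 0,"hand": 0.2},
    {"x": 0.001,"y": 0.002,"z": 0.004,"wx": 0,"wy": 0,"wz": 0,"hand": 0.2},
    {"x": 0.001,"y": 0.002,"z": 0.006,"wx": 0,"wy": 0,"wz": 0,"hand": 0.2},
    {"x": 0.001,"y": 0.002,"z": 0.008,"wx": 0,"wy": 0,"wz": 0,"hand": 0.2},
    {"x": 0.001,"y": 0.002,"z": 0.008,"wx": 0,"wy": 0,"wz": 0,"hand": 0.2}
  ]
}}

```text
time: 5.4
tool_pos: [0.4174, 0.2044, 0.0487]
tool_rot: [-3.141, -0.0, 1.571]
contact_force: [0.6, -0.4, -1.7]
opening: 0.0438
```

Request:
{"method": "move_arm", "body": {
  "deltas": [
    {"x": 0,"y": 0,"z": 0.001,"wx": 0,"wy": 0,"wz": 0,"hand": 0.2},
    {"x": 0,"y": 0,"z": 0.0015,"wx": 0,"wy": 0,"wz": 0,"hand": 0.2},
    {"x": 0,"y": 0,"z": 0.0015,"wx": 0,"wy": 0,"wz": 0,"hand": 0.2}
  ]
}}

```text
time: 5.78
tool_pos: [0.4176, 0.2045, 0.0481]
tool_rot: [3.141, -0.0, 1.572]
contact_force: [-4.2, -1.6, 7.9]
opening: 0.0434
```

Request:
{"method": "move_arm", "body": {
  "deltas": [
    {"x": 0,"y": 0,"z": 0,"wx": 0,"wy": 0,"wz": 0,"hand": 0.8},
    {"x": 0,"y": 0,"z": 0,"wx": 0,"wy": 0,"wz": 0,"hand": 0.9},
    {"x": 0,"y": 0,"z": 0,"wx": 0,"wy": 0,"wz": 0,"hand": 0.9},
    {"x": 0,"y": 0,"z": -0.01,"wx": 0,"wy": 0,"wz": 0,"hand": 0.9},
    {"x": 0,"y": 0,"z": -0.05,"wx": 0,"wy": 0,"wz": 0,"hand": 0.9},
    {"x": 0,"y": 0,"z": -0.11,"wx": 0,"wy": 0,"wz": 0,"hand": 1},
    {"x": 0.02,"y": 0.0,"z": -0.165,"wx": 0,"wy": 0,"wz": 0,"hand": 1},
    {"x": 0.07,"y": 0.01,"z": -0.175,"wx": 0,"wy": 0,"wz": 0,"hand": 1}
  ]
}}

```text
time: 6.78
tool_pos: [0.4292, 0.2748, 0.2277]
tool_rot: [3.133, -0.003, 1.569]
contact_force: [1.0, -0.1, -0.7]
opening: 0.0917
```

Request:
{"method": "move_arm", "body": {
  "deltas": [
    {"x": 0.05,"y": 0.01,"z": 0,"wx": 0,"wy": 0,"wz": 0,"hand": 1},
    {"x": 0.1,"y": 0.02,"z": 0,"wx": 0,"wy": 0,"wz": 0,"hand": 1},
    {"x": 0.14,"y": 0.023,"z": 0,"wx": 0,"wy": 0,"wz": 0,"hand": 1},
    {"x": 0.154,"y": 0.024,"z": 0,"wx": 0,"wy": 0,"wz": 0,"hand": 1},
    {"x": 0.154,"y": 0.024,"z": 0,"wx": 0,"wy": 0,"wz": 0,"hand": 1}
  ]
}}

```text
time: 7.4
tool_pos: [0.4511, 0.4284, 0.2222]
tool_rot: [-3.141, 0.001, 1.572]
contact_force: [0.4, -0.5, 1.0]
opening: 0.0921
```

Run:
```python
from h import *
print({k:np.round(monitor.observe()[k],4) for k in("time","tool_pos","tool_rot","contact_force","opening")})
a=viewer.read_camera("side")[:,:,::-1]; b=viewer.read_camera("top")[:,:,::-1]; cv2.imwrite("pics/s2r.png",a); cv2.imwrite("pics/t2r.png",b)
f=lambda i:cv2.resize(i,None,fx=3,fy=3,interpolation=cv2.INTER_CUBIC)
cv2.imwrite("pics/s2.png",np.vstack([f(a[60:160,180:400]),f(b[95:195,145:365])]))
p=monitor.observe()["tool_pos"]; print(proj("side",p))
```

```text
{'time': np.float64(7.4), 'tool_pos': array([0.4511, 0.4284, 0.2222]), 'tool_rot': array([-3.1413e+00,  5.0000e-04,  1.5724e+00]), 'contact_force': array([ 0.3914, -0.4573,  0.9798]), 'opening': np.float64(0.0921)}
[225.81797139 123.92384491]
```

View pics/s2.png

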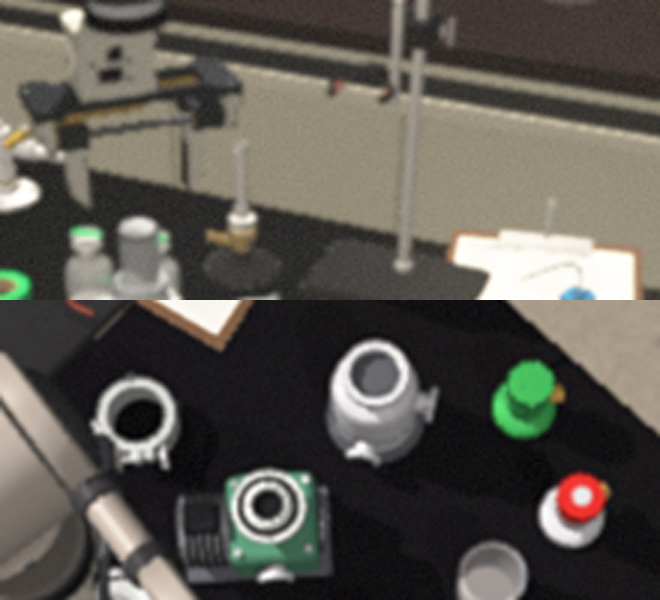

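The pump port is now bare (top crop centre 269,206). The fingers straddle the cap. Next I measure the pump port with an ellipse and go down on the cap.

Run:
```python
from h import *
T=cv2.imread("pics/t2r.png").astype(int); g=T.min(2)
for th in (110,140):
    b=blob(g>th,(222,148,250,180)); print(b[0],b[1],np.round(b[3][0],1),np.round(b[3][1],1),cast("top",b[3][0],.106),cast("top",b[0],.106))
print(g[150:178,222:248:2])
```

```text
[234.5 163.5] (26, 26) [234.1 163.1] [24.6 27. ] [0.55020254 0.30279516 0.106     ] [0.54908577 0.30191702 0.106     ]
[234.5 163.5] (26, 24) [234.1 163. ] [23.8 26.1] [0.55037154 0.30283795 0.106     ] [0.54908577 0.30191702 0.106     ]
[[ 20  23  21  17  19  33  47  33  19  15  17  17  18]
 [ 18  17  15  21  68  99 124  98  67  30  25  28  27]
 [ 18  23  35  82 158 179 186 171 158  91  57  58  75]
 [ 39  49  97 170 214 202 171 190 211 178 108  95 159]
 [ 89  90 169 219 154 116  90 108 152 220 177 113 224]
 [146 133 213 158  91 149 124 129  79 175 229 128 215]
 [167 172 201  93 159 233 196 201 113  86 212 161 136]
 [135 198 146 134 232 221 183 190 172  66 164 201  98]
 [114 210  96 208 228 135 101 124 195 114 100 214 113]
 [133 204 103 242 159  52  30  57 166 156  63 198 137]
 [160 169 142 236  83  23  24  31 111 179  63 176 149]
 [181 131 169 210  38  24  33  33  72 200  74 156 162]
 [203 122 178 180  23  27  37  38  59 195  88 139 180]
 [208 119 181 169  18  28  43  38  58 188 101 138 198]
 [208 120 186 201  21  30  40  36  68 182  95 140 191]
 [197 125 176 237  42  24  36  32 102 175  84 144 173]
 [180 145 146 240 101  30  31  56 141 166  63 163 152]
 [166 185  98 241 180  77  64 123 167 145  51 188 133]
 [120 216  68 215 232 159 150 182 179 117  70 212 106]
 [ 78 220 101 141 224 223 215 184 153  74 130 213  76]
 [ 61 205 173  72 167 204 187 154  98  69 198 179  59]
 [ 54 166 225 104  79 122 114  85  61 138 226 123  55]
 [ 54 115 220 183  86  69  61  66 128 208 186  72  61]
 [ 54  92 161 221 175 138 109 145 212 217 119  57  62]
 [ 56  93 106 180 220 207 182 210 224 145  69  59  61]
 [ 73  96  94 113 154 192 198 185 146  73  58  62  60]
 [ 96 103  97  93  98 124 134 115  68  56  59  60  76]
 [103 137  99  96  98  96  96  89  59  60  61  59  96]]
```

Request:
{"method": "move_arm", "body": {
  "deltas": [
    {"x": -0.001,"y": 0.001,"z": 0.02,"wx": 0,"wy": 0,"wz": 0,"hand": 1},
    {"x": -0.001,"y": 0.001,"z": 0.04,"wx": 0,"wy": 0,"wz": 0,"hand": 1},
    {"x": -0.001,"y": 0.001,"z": 0.06,"wx": 0,"wy": 0,"wz": 0,"hand": 1},
    {"x": -0.001,"y": 0.001,"z": 0.08,"wx": 0,"wy": 0,"wz": 0,"hand": 0.7},
    {"x": -0.001,"y": 0.001,"z": 0.081,"wx": 0,"wy": 0,"wz": 0,"hand": 0.2},
    {"x": -0.001,"y": 0.001,"z": 0.081,"wx": 0,"wy": 0,"wz": 0,"hand": 0.2},
    {"x": -0.001,"y": 0.001,"z": 0.081,"wx": 0,"wy": 0,"wz": 0,"hand": 0.2},
    {"x": -0.001,"y": 0.001,"z": 0.081,"wx": 0,"wy": 0,"wz": 0,"hand": 0.2}
  ],
  "grip_force": 6
}}

```text
time: 8.5
tool_pos: [0.4526, 0.4276, 0.142]
tool_rot: [3.141, -0.001, 1.571]
contact_force: [-0.3, 0.1, -0.4]
opening: 0.0464
```

Request:
{"method": "move_arm", "body": {
  "deltas": [
    {"x": 0,"y": 0,"z": 0,"wx": 0,"wy": 0,"wz": 0,"hand": 0.2},
    {"x": 0,"y": 0,"z": 0,"wx": 0,"wy": 0,"wz": 0,"hand": 0.2},
    {"x": 0,"y": 0,"z": 0,"wx": 0,"wy": 0,"wz": 0,"hand": 0.2}
  ],
  "grip_force": 6
}}

```text
time: 8.88
tool_pos: [0.4522, 0.4276, 0.1416]
tool_rot: [3.141, -0.0, 1.572]
contact_force: [-1.3, -0.8, 4.5]
opening: 0.038
```

Request:
{"method": "move_arm", "body": {
  "deltas": [
    {"x": 0,"y": 0,"z": 0,"wx": 0,"wy": 0,"wz": 0,"hand": 0.2},
    {"x": 0,"y": 0,"z": 0,"wx": 0,"wy": 0,"wz": 0,"hand": 0.2},
    {"x": 0,"y": 0,"z": -0.01,"wx": 0,"wy": 0,"wz": 0,"hand": 0.2},
    {"x": 0,"y": 0,"z": -0.025,"wx": 0,"wy": 0,"wz": 0,"hand": 0.2},
    {"x": -0.01,"y": 0.01,"z": -0.04,"wx": 0,"wy": 0,"wz": 0,"hand": 0.2},
    {"x": -0.04,"y": 0.03,"z": -0.04,"wx": 0,"wy": 0,"wz": 0,"hand": 0.2},
    {"x": -0.08,"y": 0.065,"z": -0.04,"wx": 0,"wy": 0,"wz": 0,"hand": 0.2},
    {"x": -0.11,"y": 0.09,"z": -0.04,"wx": 0,"wy": 0,"wz": 0,"hand": 0.2}
  ],
  "grip_force": 25
}}

```text
time: 9.88
tool_pos: [0.5445, 0.3152, 0.1824]
tool_rot: [3.14, -0.0, 1.57]
contact_force: [0.5, 1.0, -2.0]
opening: 0.0378
```

Request:
{"method": "move_arm", "body": {
  "deltas": [
    {"x": -0.0151,"y": 0.0075,"z": 0,"wx": 0,"wy": 0,"wz": 0,"hand": 0.2},
    {"x": -0.0151,"y": 0.0075,"z": 0,"wx": 0,"wy": 0,"wz": 0,"hand": 0.2},
    {"x": -0.0151,"y": 0.0075,"z": 0,"wx": 0,"wy": 0,"wz": 0,"hand": 0.2}
  ]
}}

```text
time: 10.25
tool_pos: [0.5493, 0.3033, 0.1815]
tool_rot: [-3.141, -0.001, 1.572]
contact_force: [-0.0, -0.9, -1.4]
opening: 0.0378
```

Run:
```python
from h import *
print({k:np.round(monitor.observe()[k],4) for k in("time","tool_pos","tool_rot","contact_force","opening")})
a=viewer.read_camera("side")[:,:,::-1]; b=viewer.read_camera("top")[:,:,::-1]; cv2.imwrite("pics/s3r.png",a); cv2.imwrite("pics/t3r.png",b)
f=lambda i:cv2.resize(i,None,fx=3,fy=3,interpolation=cv2.INTER_CUBIC)
cv2.imwrite("pics/s3.png",np.vstack([f(a[95:195,180:400]),f(b[140:240,130:350])]))
p=monitor.observe()["tool_pos"]; print(proj("side",p))
```

```text
{'time': np.float64(10.25), 'tool_pos': array([0.5493, 0.3033, 0.1815]), 'tool_rot': array([-3.1415e+00, -6.0000e-04,  1.5723e+00]), 'contact_force': array([-0.0025, -0.9035, -1.3567]), 'opening': np.float64(0.0378)}
[273.9890965  151.50431222]
```

View pics/s3.png

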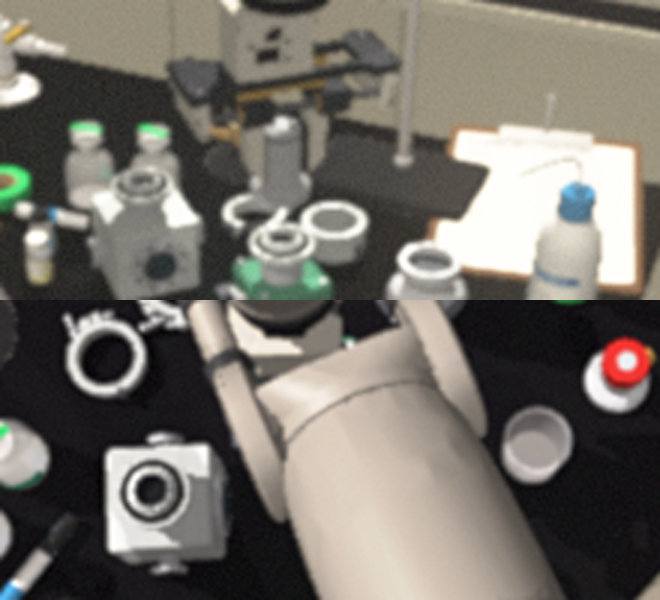

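Run:
```python
from h import *
for n,f,bx,z in [("top","t2r",(226,156,243,172),.113),("top","t3r",(174,196,189,211),.123),("top","t0",(0,)*4,0)][:2]:
    g=cv2.imread(f"pics/{f}.png").min(2)
    for th in (70,100):
        b=blob(g<th,bx); print(f,b[1],np.round(b[0],1),np.round(b[3][0],1),"hole",cast(n,b[3][0],z)[:2])
g=cv2.imread("pics/t3r.png").min(2); print(g[190:216,166:196:2])
S=cv2.imread("pics/s3r.png").min(2); print(S[150:166,215:242]); print(S[138:152:3,262:290])
```

```text
t2r (9, 9) [234. 163.] [233.8 162.8] hole [0.54914657 0.30303516]
t2r (10, 9) [233.5 163. ] [233.6 162.8] hole [0.54900226 0.30363215]
t3r (9, 9) [180. 203.] [180.  202.9] hole [0.450897   0.43282686]
t3r (11, 11) [180. 203.] [180.  202.8] hole [0.45115305 0.43278745]
[[170 230 231 223 219 222 218 219 228 228 228 229 223 226 229]
 [221 233 229 230 228 230 229 229 228 226 226 225 220 223 225]
 [243 229 224 227 227 230 215 203 204 219 226 224 220 222 224]
 [244 228 224 224 228 208 157 121 123 177 218 225 219 222 224]
 [244 228 225 226 210 134  83  68  66  91 170 218 221 223 224]
 [244 228 228 230 149  84 136 138 133  79  87 179 218 223 225]
 [237 229 232 207  82 150 217 204 201 143  60 117 209 222 226]
 [217 229 232 155 118 224 213 179 187 178  99  66 193 202 211]
 [211 231 229 101 197 227 123  90 106 170 132  54 167 160 163]
 [210 230 205  77 238 165  42  19  36 119 144  63 134 170 120]
 [209 232 187 106 245  86  14  16  23  63 139  79 105 195 113]
 [210 235 157 145 240  42  19  23  35  45 138  95  77 195 117]
 [209 236 131 170 212  28  22  30  37  43 131  94  58 192 121]
 [208 231 10
[... 2502 characters left out ...]

 [242 244 241 229 198 156 129 116 115 118 119 118 121 114 120 119 112 117
  129 178 231 248 249 250 250 251 251]]
[[ 90  99 108 115 115 130 153 180 193 198 196 193 187 176 149 126 115 103
   77  52  74 105 120 126 125 126 110  82]
 [124 125 123 125 128 118 100  96 104 111 112 110 108 108 107 103 102  95
   72  59  75 107 125 124 128 116  91  61]
 [118 119 123 126 126 116 103 109 116 120 119 120 118 118 117 114 118 103
   82  65  75 108 123 125 124 118  92  71]
 [115 120 122 125 126 115 108 104 115 119 118 122 118 119 119 115 113 104
   76  59  74 110 125 127 121 108  84  68]
 [ 99 117 124 127 121 119 108 109 116 119 123 120 117 117 118 115 114 100
   79  55  77 104 108  94  76  70  63  59]]
```

By the bore holes in the top view, pump minus chamber is (0.098, -0.130), so the cap must be set down with TCP y near 0.298.

Request:
{"method": "move_arm", "body": {
  "deltas": [
    {"x": -0.0053,"y": 0.0003,"z": 0.015,"wx": 0,"wy": 0,"wz": 0,"hand": 0.2},
    {"x": -0.0053,"y": 0.0003,"z": 0.03,"wx": 0,"wy": 0,"wz": 0,"hand": 0.2},
    {"x": -0.0053,"y": 0.0003,"z": 0.038,"wx": 0,"wy": 0,"wz": 0,"hand": 0.2},
    {"x": -0.0053,"y": 0.0003,"z": 0.041,"wx": 0,"wy": 0,"wz": 0,"hand": 0.2},
    {"x": -0.0053,"y": 0.0003,"z": 0.044,"wx": 0,"wy": 0,"wz": 0,"hand": 0.2},
    {"x": -0.0053,"y": 0.0003,"z": 0.046,"wx": 0,"wy": 0,"wz": 0,"hand": 0.2},
    {"x": -0.0053,"y": 0.0003,"z": 0.046,"wx": 0,"wy": 0,"wz": 0,"hand": 0.2}
  ]
}}

```text
time: 11.22
tool_pos: [0.5503, 0.2972, 0.1353]
tool_rot: [3.141, -0.0, 1.571]
contact_force: [0.4, -1.0, -1.7]
opening: 0.0374
```

Request:
{"method": "move_arm", "body": {
  "deltas": [
    {"x": 0,"y": 0,"z": 0.002,"wx": 0,"wy": 0,"wz": 0,"hand": 0.2},
    {"x": 0,"y": 0,"z": 0.003,"wx": 0,"wy": 0,"wz": 0,"hand": 0.2},
    {"x": 0,"y": 0,"z": 0.004,"wx": 0,"wy": 0,"wz": 0,"hand": 0.2},
    {"x": 0,"y": 0,"z": 0.004,"wx": 0,"wy": 0,"wz": 0,"hand": 0.2}
  ]
}}

```text
time: 11.72
tool_pos: [0.5503, 0.2971, 0.1317]
tool_rot: [3.141, -0.0, 1.571]
contact_force: [0.3, -1.0, 2.5]
opening: 0.0377
```

Request:
{"method": "move_arm", "body": {
  "deltas": [
    {"x": 0,"y": 0,"z": 0,"wx": 0,"wy": 0,"wz": 0,"hand": 0.8},
    {"x": 0,"y": 0,"z": 0,"wx": 0,"wy": 0,"wz": 0,"hand": 0.9},
    {"x": 0,"y": 0,"z": 0,"wx": 0,"wy": 0,"wz": 0,"hand": 0.9},
    {"x": 0,"y": 0,"z": -0.01,"wx": 0,"wy": 0,"wz": 0,"hand": 0.9},
    {"x": 0,"y": 0,"z": -0.04,"wx": 0,"wy": 0,"wz": 0,"hand": 0.9},
    {"x": 0,"y": 0,"z": -0.065,"wx": 0,"wy": 0,"wz": 0,"hand": 1},
    {"x": -0.03,"y": -0.045,"z": -0.065,"wx": 0,"wy": 0,"wz": 0,"hand": 1},
    {"x": -0.065,"y": -0.09,"z": -0.065,"wx": 0,"wy": 0,"wz": 0,"hand": 1}
  ]
}}

```text
time: 12.72
tool_pos: [0.4596, 0.2317, 0.1969]
tool_rot: [3.14, -0.001, 1.572]
contact_force: [0.8, -0.5, -0.1]
opening: 0.0917
```

Request:
{"method": "move_arm", "body": {
  "deltas": [
    {"x": -0.026,"y": -0.038,"z": 0,"wx": 0,"wy": 0,"wz": 0,"hand": 1},
    {"x": -0.026,"y": -0.038,"z": 0,"wx": 0,"wy": 0,"wz": 0,"hand": 1},
    {"x": -0.026,"y": -0.038,"z": 0,"wx": 0,"wy": 0,"wz": 0,"hand": 1}
  ]
}}

```text
time: 13.1
tool_pos: [0.4236, 0.2065, 0.1973]
tool_rot: [3.139, -0.001, 1.571]
contact_force: [0.5, -0.7, 0.5]
opening: 0.0919
```

Run:
```python
from h import *
print({k:np.round(monitor.observe()[k],4) for k in("time","tool_pos","tool_rot","contact_force","opening")})
a=viewer.read_camera("side")[:,:,::-1]; b=viewer.read_camera("top")[:,:,::-1]; cv2.imwrite("pics/s4r.png",a); cv2.imwrite("pics/t4r.png",b)
f=lambda i:cv2.resize(i,None,fx=3,fy=3,interpolation=cv2.INTER_CUBIC)
cv2.imwrite("pics/s4.png",np.vstack([f(a[125:250,180:400]),f(b[140:215,130:350])]))
```

```text
{'time': np.float64(13.1), 'tool_pos': array([0.4236, 0.2065, 0.1973]), 'tool_rot': array([ 3.1388e+00, -1.0000e-03,  1.5711e+00]), 'contact_force': array([ 0.4595, -0.6682,  0.5498]), 'opening': np.float64(0.0919)}
```

View pics/s4.png

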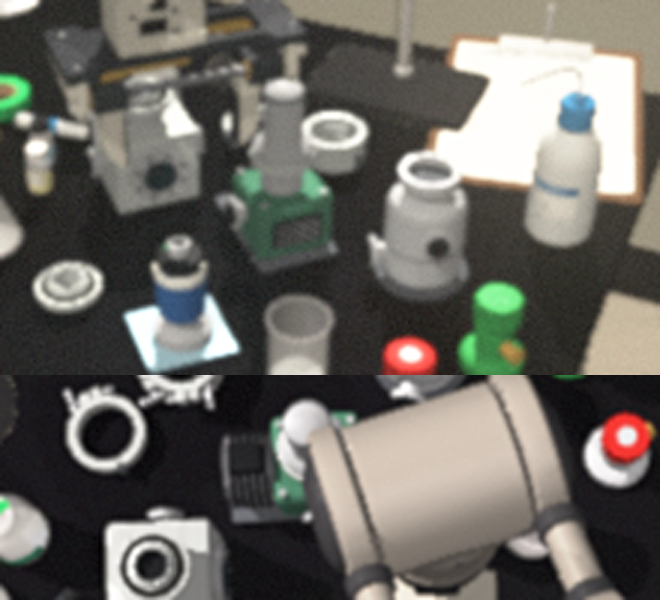

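The cap stands upright on the pump (side crop 285,140), and the gauge stands on the pad (side crop 180,300). I'm fetching the gauge.

Request:
{"method": "move_arm", "body": {
  "deltas": [
    {"x": -0.0018,"y": -0.005,"z": 0.03,"wx": 0,"wy": 0,"wz": 0,"hand": 1},
    {"x": -0.0018,"y": -0.005,"z": 0.07,"wx": 0,"wy": 0,"wz": 0,"hand": 1},
    {"x": -0.0018,"y": -0.005,"z": 0.11,"wx": 0,"wy": 0,"wz": 0,"hand": 1},
    {"x": -0.0018,"y": -0.005,"z": 0.145,"wx": 0,"wy": 0,"wz": 0,"hand": 0.8},
    {"x": -0.0018,"y": -0.005,"z": 0.1485,"wx": 0,"wy": 0,"wz": 0,"hand": 0.6},
    {"x": -0.0018,"y": -0.005,"z": 0.1485,"wx": 0,"wy": 0,"wz": 0,"hand": 0.2},
    {"x": -0.0018,"y": -0.005,"z": 0.1485,"wx": 0,"wy": 0,"wz": 0,"hand": 0.2},
    {"x": -0.0018,"y": -0.005,"z": 0.1485,"wx": 0,"wy": 0,"wz": 0,"hand": 0.2}
  ],
  "grip_force": 8
}}

```text
time: 14.2
tool_pos: [0.4181, 0.2045, 0.0488]
tool_rot: [3.139, -0.001, 1.572]
contact_force: [-1.1, 0.2, -0.2]
opening: 0.0462
```

Request:
{"method": "move_arm", "body": {
  "deltas": [
    {"x": 0,"y": 0,"z": 0,"wx": 0,"wy": 0,"wz": 0,"hand": 0.2},
    {"x": 0,"y": 0,"z": 0,"wx": 0,"wy": 0,"wz": 0,"hand": 0.2},
    {"x": 0,"y": 0,"z": 0,"wx": 0,"wy": 0,"wz": 0,"hand": 0.2}
  ],
  "grip_force": 25
}}

```text
time: 14.58
tool_pos: [0.4179, 0.2045, 0.0486]
tool_rot: [3.14, -0.001, 1.571]
contact_force: [-0.2, -0.3, 6.5]
opening: 0.0435
```

Request:
{"method": "move_arm", "body": {
  "deltas": [
    {"x": 0,"y": 0,"z": -0.03,"wx": 0,"wy": 0,"wz": 0,"hand": 0.2},
    {"x": 0,"y": 0,"z": -0.075,"wx": 0,"wy": 0,"wz": 0,"hand": 0.2},
    {"x": 0,"y": 0,"z": -0.12,"wx": 0,"wy": 0,"wz": 0,"hand": 0.2},
    {"x": 0.02,"y": 0.005,"z": -0.15,"wx": 0,"wy": 0,"wz": 0,"hand": 0.2},
    {"x": 0.06,"y": 0.01,"z": -0.155,"wx": 0,"wy": 0,"wz": 0,"hand": 0.2},
    {"x": 0.105,"y": 0.02,"z": -0.155,"wx": 0,"wy": 0,"wz": 0,"hand": 0.2},
    {"x": 0.15,"y": 0.03,"z": -0.155,"wx": 0,"wy": 0,"wz": 0,"hand": 0.2},
    {"x": 0.195,"y": 0.034,"z": -0.155,"wx": 0,"wy": 0,"wz": 0,"hand": 0.2}
  ]
}}

```text
time: 15.58
tool_pos: [0.4513, 0.4005, 0.2025]
tool_rot: [-3.141, 0.0, 1.571]
contact_force: [1.1, -0.3, -1.1]
opening: 0.0437
```

Request:
{"method": "move_arm", "body": {
  "deltas": [
    {"x": 0.025,"y": 0,"z": 0,"wx": 0,"wy": 0,"wz": 0,"hand": 0.2},
    {"x": 0.033,"y": 0,"z": 0,"wx": 0,"wy": 0,"wz": 0,"hand": 0.2},
    {"x": 0.033,"y": 0,"z": 0,"wx": 0,"wy": 0,"wz": 0,"hand": 0.2},
    {"x": 0.033,"y": 0,"z": 0,"wx": 0,"wy": 0,"wz": 0,"hand": 0.2}
  ]
}}

```text
time: 16.08
tool_pos: [0.4513, 0.4312, 0.2028]
tool_rot: [-3.141, 0.0, 1.571]
contact_force: [-0.2, -0.7, -1.3]
opening: 0.0436
```

Request:
{"method": "move_arm", "body": {
  "deltas": [
    {"x": 0.001,"y": 0.0007,"z": 0.015,"wx": 0,"wy": 0,"wz": 0,"hand": 0.2},
    {"x": 0.001,"y": 0.0007,"z": 0.027,"wx": 0,"wy": 0,"wz": 0,"hand": 0.2},
    {"x": 0.001,"y": 0.0007,"z": 0.032,"wx": 0,"wy": 0,"wz": 0,"hand": 0.2},
    {"x": 0.001,"y": 0.0007,"z": 0.035,"wx": 0,"wy": 0,"wz": 0,"hand": 0.2},
    {"x": 0.001,"y": 0.0007,"z": 0.0375,"wx": 0,"wy": 0,"wz": 0,"hand": 0.2},
    {"x": 0.001,"y": 0.0007,"z": 0.0375,"wx": 0,"wy": 0,"wz": 0,"hand": 0.2}
  ]
}}

```text
time: 16.82
tool_pos: [0.4519, 0.4333, 0.1653]
tool_rot: [3.141, -0.0, 1.572]
contact_force: [0.1, 0.1, -2.0]
opening: 0.0435
```

Request:
{"method": "move_arm", "body": {
  "deltas": [
    {"x": 0,"y": 0,"z": 0.002,"wx": 0,"wy": 0,"wz": 0,"hand": 0.2},
    {"x": 0,"y": 0,"z": 0.0035,"wx": 0,"wy": 0,"wz": 0,"hand": 0.2},
    {"x": 0,"y": 0,"z": 0.0045,"wx": 0,"wy": 0,"wz": 0,"hand": 0.2},
    {"x": 0,"y": 0,"z": 0.0045,"wx": 0,"wy": 0,"wz": 0,"hand": 0.2}
  ]
}}

```text
time: 17.32
tool_pos: [0.4519, 0.4334, 0.1617]
tool_rot: [3.141, -0.001, 1.572]
contact_force: [-2.0, -1.3, 5.1]
opening: 0.0439
```

Request:
{"method": "move_arm", "body": {
  "deltas": [
    {"x": 0,"y": 0,"z": 0,"wx": 0,"wy": 0,"wz": 0,"hand": 0.8},
    {"x": 0,"y": 0,"z": 0,"wx": 0,"wy": 0,"wz": 0,"hand": 0.9},
    {"x": 0,"y": 0,"z": 0,"wx": 0,"wy": 0,"wz": 0,"hand": 0.9},
    {"x": 0,"y": 0,"z": -0.01,"wx": 0,"wy": 0,"wz": 0,"hand": 0.9},
    {"x": 0,"y": 0,"z": -0.04,"wx": 0,"wy": 0,"wz": 0,"hand": 0.9},
    {"x": 0,"y": 0,"z": -0.075,"wx": 0,"wy": 0,"wz": 0,"hand": 1},
    {"x": -0.03,"y": -0.01,"z": -0.08,"wx": 0,"wy": 0,"wz": 0,"hand": 1},
    {"x": -0.07,"y": -0.04,"z": -0.08,"wx": 0,"wy": 0,"wz": 0,"hand": 1}
  ]
}}

```text
time: 18.32
tool_pos: [0.4126, 0.363, 0.2418]
tool_rot: [3.139, -0.002, 1.571]
contact_force: [0.3, -0.2, 0.1]
opening: 0.0916
```

Request:
{"method": "move_arm", "body": {
  "deltas": [
    {"x": -0.035,"y": -0.035,"z": 0,"wx": 0,"wy": 0,"wz": 0,"hand": 1},
    {"x": -0.068,"y": -0.07,"z": 0,"wx": 0,"wy": 0,"wz": 0,"hand": 1},
    {"x": -0.071,"y": -0.0785,"z": 0.03,"wx": 0,"wy": 0,"wz": 0,"hand": 1},
    {"x": -0.071,"y": -0.0785,"z": 0.08,"wx": 0,"wy": 0,"wz": 0,"hand": 1},
    {"x": -0.071,"y": -0.0785,"z": 0.13,"wx": 0,"wy": 0,"wz": 0,"hand": 1},
    {"x": -0.071,"y": -0.0785,"z": 0.17,"wx": 0,"wy": 0,"wz": 0,"hand": 1},
    {"x": -0.071,"y": -0.0785,"z": 0.19,"wx": 0,"wy": 0,"wz": 0,"hand": 1},
    {"x": -0.071,"y": -0.0785,"z": 0.19,"wx": 0,"wy": 0,"wz": 0,"hand": 1}
  ]
}}

```text
time: 19.32
tool_pos: [0.3331, 0.2919, 0.0501]
tool_rot: [-3.14, 0.001, 1.571]
contact_force: [0.2, 0.3, 0.8]
opening: 0.0923
```

Run:
```python
from h import *
print({k:np.round(monitor.observe()[k],4) for k in("time","tool_pos","tool_rot","contact_force","opening")})
a=viewer.read_camera("side")[:,:,::-1]; cv2.imwrite("pics/s5r.png",a)
f=lambda i:cv2.resize(i,None,fx=3.5,fy=3.5,interpolation=cv2.INTER_CUBIC)
cv2.imwrite("pics/s5.png",f(a[90:255,130:345]))
p=monitor.observe()["tool_pos"]; print(proj("side",p)); print(proj("side",(.3335,.2927,.022)),proj("side",p*[1,1,0]+[0,0,.022]))
```

```text
{'time': np.float64(19.325), 'tool_pos': array([0.3331, 0.2919, 0.0501]), 'tool_rot': array([-3.1397e+00,  1.1000e-03,  1.5714e+00]), 'contact_force': array([0.1695, 0.2978, 0.7694]), 'opening': np.float64(0.0923)}
[201.39453503 208.78497035]
[202.23390121 216.97334952] [202.33973298 217.02450221]
```

View pics/s5.png

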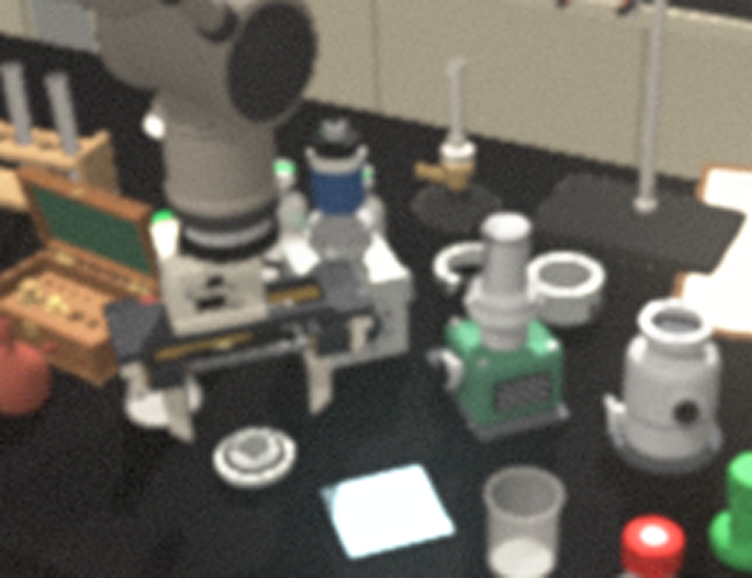

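The gauge sits upright on the chamber (crop 338,190). The ring (255,456) lies midway between the fingertips (185,435) and (318,410). I'm going down to grip the ring.

Request:
{"method": "move_arm", "body": {
  "deltas": [
    {"x": 0.0007,"y": 0.0003,"z": 0.02,"wx": 0,"wy": 0,"wz": 0,"hand": 1},
    {"x": 0.0007,"y": 0.0003,"z": 0.035,"wx": 0,"wy": 0,"wz": 0,"hand": 1},
    {"x": 0.0007,"y": 0.0003,"z": 0.043,"wx": 0,"wy": 0,"wz": 0,"hand": 1},
    {"x": 0.0007,"y": 0.0003,"z": 0.046,"wx": 0,"wy": 0,"wz": 0,"hand": 1},
    {"x": 0.0007,"y": 0.0003,"z": 0.046,"wx": 0,"wy": 0,"wz": 0,"hand": 0.4},
    {"x": 0.0007,"y": 0.0003,"z": 0.046,"wx": 0,"wy": 0,"wz": 0,"hand": 0.4},
    {"x": 0.0007,"y": 0.0003,"z": 0.046,"wx": 0,"wy": 0,"wz": 0,"hand": 0.4},
    {"x": 0.0007,"y": 0.0003,"z": 0.046,"wx": 0,"wy": 0,"wz": 0,"hand": 0.4}
  ],
  "grip_force": 8
}}

```text
time: 20.38
tool_pos: [0.3339, 0.293, 0.0049]
tool_rot: [3.141, -0.0, 1.571]
contact_force: [0.9, -0.4, 2.2]
opening: 0.0594
```

Request:
{"method": "move_arm", "body": {
  "deltas": [
    {"x": 0,"y": 0,"z": 0,"wx": 0,"wy": 0,"wz": 0,"hand": 0.4},
    {"x": 0,"y": 0,"z": 0,"wx": 0,"wy": 0,"wz": 0,"hand": 0.4}
  ],
  "grip_force": 20
}}

```text
time: 20.62
tool_pos: [0.3339, 0.293, 0.0049]
tool_rot: [3.141, -0.0, 1.571]
contact_force: [-0.5, -0.8, 3.2]
opening: 0.0591
```

Run:
```python
from h import *
for f in("t2r","top0"):
    g=cv2.imread(f"pics/{f}.png").mean(2).astype(np.float32)
    # ridge of the bright rim along rays from a start centre
    c=np.array([270.2,119.2]); pts=[]
    for a in np.deg2rad(np.arange(0,360,8)):
        r=np.arange(6,13,.25); xy=c+np.c_[np.cos(a)*r,np.sin(a)*r]
        v=cv2.remap(g,xy[:,:1].astype(np.float32),xy[:,1:].astype(np.float32),cv2.INTER_LINEAR)[:,0]
        pts.append(xy[v.argmax()])
    e=cv2.fitEllipse(np.float32(pts)); print(f,np.round(e[0],2),np.round(e[1],1),cast("top",e[0],.118))
g=cv2.imread("pics/s4r.png").mean(2).astype(np.float32); c=np.array([323.3,181.5]); pts=[]
for a in np.deg2rad(np.arange(0,360,8)):
    k=np.arange(.65,1.35,.02); xy=c+np.c_[np.cos(a)*k*9.5,np.sin(a)*k*5.8]
    v=cv2.remap(g,xy[:,:1].astype(np.float32),xy[:,1:].astype(np.float32),cv2.INTER_LINEAR)[:,0]; pts.append(xy[v.argmax()])
e=cv2.fitEllipse(np.float32(pts)); print("side",e,cast("side",e[0],.118))
```

```text
t2r [268.87 119.28] [18.3 21.1] [0.65660819 0.21430832 0.118     ]
top0 [268.88 119.28] [18.3 21.1] [0.656619   0.21428321 0.118     ]
side ((323.9643859863281, 180.77069091796875), (10.824419975280762, 20.251516342163086), 85.71075439453125) [0.65913987 0.212593   0.118     ]
```

Request:
{"method": "move_arm", "body": {
  "deltas": [
    {"x": 0,"y": 0,"z": -0.02,"wx": 0,"wy": 0,"wz": 0,"hand": 0.4},
    {"x": 0,"y": 0,"z": -0.06,"wx": 0,"wy": 0,"wz": 0,"hand": 0.4},
    {"x": 0,"y": 0,"z": -0.11,"wx": 0,"wy": 0,"wz": 0,"hand": 0.4},
    {"x": 0,"y": 0,"z": -0.16,"wx": 0,"wy": 0,"wz": 0,"hand": 0.4},
    {"x": -0.01,"y": 0.04,"z": -0.19,"wx": 0,"wy": 0,"wz": 0,"hand": 0.4},
    {"x": -0.025,"y": 0.09,"z": -0.195,"wx": 0,"wy": 0,"wz": 0,"hand": 0.4},
    {"x": -0.04,"y": 0.14,"z": -0.195,"wx": 0,"wy": 0,"wz": 0,"hand": 0.4},
    {"x": -0.055,"y": 0.19,"z": -0.195,"wx": 0,"wy": 0,"wz": 0,"hand": 0.4}
  ]
}}

```text
time: 21.62
tool_pos: [0.5251, 0.2374, 0.1995]
tool_rot: [-3.141, -0.0, 1.571]
contact_force: [0.2, 0.8, -1.1]
opening: 0.059
```

Request:
{"method": "move_arm", "body": {
  "deltas": [
    {"x": -0.01,"y": 0.045,"z": 0,"wx": 0,"wy": 0,"wz": 0,"hand": 0.4},
    {"x": -0.022,"y": 0.09,"z": 0,"wx": 0,"wy": 0,"wz": 0,"hand": 0.4},
    {"x": -0.0265,"y": 0.125,"z": 0,"wx": 0,"wy": 0,"wz": 0,"hand": 0.4},
    {"x": -0.0265,"y": 0.1345,"z": 0.0,"wx": 0,"wy": 0,"wz": 0,"hand": 0.4},
    {"x": -0.0265,"y": 0.1345,"z": 0.03,"wx": 0,"wy": 0,"wz": 0,"hand": 0.4},
    {"x": -0.0265,"y": 0.1345,"z": 0.055,"wx": 0,"wy": 0,"wz": 0,"hand": 0.4},
    {"x": -0.0265,"y": 0.1345,"z": 0.055,"wx": 0,"wy": 0,"wz": 0,"hand": 0.4},
    {"x": -0.0265,"y": 0.1345,"z": 0.055,"wx": 0,"wy": 0,"wz": 0,"hand": 0.4}
  ]
}}

```text
time: 22.62
tool_pos: [0.6584, 0.2121, 0.146]
tool_rot: [3.14, -0.0, 1.572]
contact_force: [0.5, 0.7, -0.5]
opening: 0.0591
```

Run:
```python
from h import *
g=cv2.imread("pics/t2r.png").mean(2).astype(int)
for r in (117,118,119,120,121): print(r,dict(zip(range(256,284),g[r,256:284])))
a=viewer.read_camera("side")[:,:,::-1]; b=viewer.read_camera("top")[:,:,::-1]
f=lambda i:cv2.resize(i,None,fx=4,fy=4,interpolation=cv2.INTER_CUBIC)
cv2.imwrite("pics/s6.png",np.vstack([f(a[130:230,270:400]),f(cv2.imread("pics/t2r.png")[95:145,220:350])]))
print(proj("top",(.6584,.2121,.118)))
```

```text
117 {256: np.int64(51), 257: np.int64(131), 258: np.int64(213), 259: np.int64(242), 260: np.int64(237), 261: np.int64(203), 262: np.int64(116), 263: np.int64(61), 264: np.int64(62), 265: np.int64(63), 266: np.int64(73), 267: np.int64(89), 268: np.int64(103), 269: np.int64(107), 270: np.int64(108), 271: np.int64(107), 272: np.int64(107), 273: np.int64(107), 274: np.int64(104), 275: np.int64(102), 276: np.int64(105), 277: np.int64(155), 278: np.int64(229), 279: np.int64(239), 280: np.int64(225), 281: np.int64(142), 282: np.int64(68), 283: np.int64(32)}
118 {256: np.int64(85), 257: np.int64(171), 258: np.int64(233), 259: np.int64(238), 260: np.int64(230), 261: np.int64(182), 262: np.int64(97), 263: np.int64(60), 264: np.int64(61), 265: np.int64(66), 266: np.int64(79), 267: np.int64(103), 268: np.int64(109), 269: np.int64(107), 270: np.int64(108), 271: np.int64(108), 272: np.int64(107), 273: np.int64(107), 274: np.int64(106), 275: np.int64(103), 276: np.int64(99), 277: np.int64(125), 278: np.int64(195), 279: np.int64(236), 280: np.int64(226), 281: np.int64(151), 282: np.int64(94), 283: n
[... 1019 characters left out ...]
int64(185), 279: np.int64(236), 280: np.int64(226), 281: np.int64(158), 282: np.int64(123), 283: np.int64(92)}
121 {256: np.int64(191), 257: np.int64(241), 258: np.int64(243), 259: np.int64(238), 260: np.int64(232), 261: np.int64(194), 262: np.int64(105), 263: np.int64(58), 264: np.int64(63), 265: np.int64(78), 266: np.int64(102), 267: np.int64(109), 268: np.int64(109), 269: np.int64(108), 270: np.int64(108), 271: np.int64(108), 272: np.int64(107), 273: np.int64(107), 274: np.int64(107), 275: np.int64(104), 276: np.int64(100), 277: np.int64(128), 278: np.int64(196), 279: np.int64(236), 280: np.int64(222), 281: np.int64(155), 282: np.int64(127), 283: np.int64(102)}
[269.74328754 118.56968747]
```

View pics/s6.png

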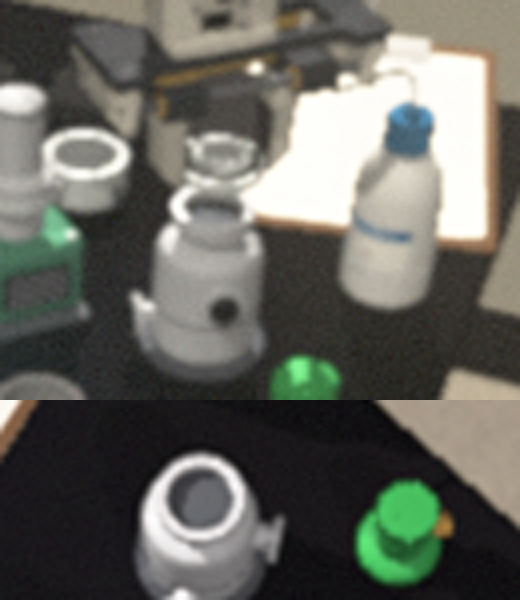

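The ring hangs level above the open port, about 1 px too far right (crop 222,155 against port 212,207). Shift -1.5 mm in x, then lower.

Request:
{"method": "move_arm", "body": {
  "deltas": [
    {"x": 0,"y": -0.0015,"z": 0.01,"wx": 0,"wy": 0,"wz": 0,"hand": 0.4},
    {"x": 0,"y": -0.0015,"z": 0.018,"wx": 0,"wy": 0,"wz": 0,"hand": 0.4},
    {"x": 0,"y": -0.0015,"z": 0.022,"wx": 0,"wy": 0,"wz": 0,"hand": 0.4},
    {"x": 0,"y": -0.0015,"z": 0.025,"wx": 0,"wy": 0,"wz": 0,"hand": 0.4},
    {"x": 0,"y": -0.0015,"z": 0.027,"wx": 0,"wy": 0,"wz": 0,"hand": 0.4},
    {"x": 0,"y": -0.0015,"z": 0.027,"wx": 0,"wy": 0,"wz": 0,"hand": 0.4}
  ]
}}

```text
time: 23.48
tool_pos: [0.6569, 0.2117, 0.1177]
tool_rot: [3.141, -0.0, 1.571]
contact_force: [0.5, -0.3, -0.8]
opening: 0.0592
```

Request:
{"method": "move_arm", "body": {
  "deltas": [
    {"x": 0,"y": 0,"z": 0.001,"wx": 0,"wy": 0,"wz": 0,"hand": 0.4},
    {"x": 0,"y": 0,"z": 0.002,"wx": 0,"wy": 0,"wz": 0,"hand": 0.4},
    {"x": 0,"y": 0,"z": 0.0025,"wx": 0,"wy": 0,"wz": 0,"hand": 0.4},
    {"x": 0,"y": 0,"z": 0.0025,"wx": 0,"wy": 0,"wz": 0,"hand": 0.4}
  ]
}}

```text
time: 23.98
tool_pos: [0.657, 0.2117, 0.116]
tool_rot: [3.141, -0.0, 1.571]
contact_force: [-1.0, 0.3, 5.6]
opening: 0.059
```

Request:
{"method": "move_arm", "body": {
  "deltas": [
    {"x": 0,"y": 0,"z": 0,"wx": 0,"wy": 0,"wz": 0,"hand": 0.9},
    {"x": 0,"y": 0,"z": 0,"wx": 0,"wy": 0,"wz": 0,"hand": 0.9},
    {"x": 0,"y": 0,"z": 0,"wx": 0,"wy": 0,"wz": 0,"hand": 0.9},
    {"x": 0,"y": 0,"z": -0.01,"wx": 0,"wy": 0,"wz": 0,"hand": 0.9},
    {"x": 0,"y": 0,"z": -0.04,"wx": 0,"wy": 0,"wz": 0,"hand": 0.9},
    {"x": -0.03,"y": -0.01,"z": -0.06,"wx": 0,"wy": 0,"wz": 0,"hand": 0.8},
    {"x": -0.075,"y": -0.035,"z": -0.06,"wx": 0,"wy": 0,"wz": 0,"hand": 0.8},
    {"x": -0.12,"y": -0.065,"z": -0.06,"wx": 0,"wy": 0,"wz": 0,"hand": 0.8}
  ]
}}

```text
time: 24.98
tool_pos: [0.5916, 0.0904, 0.1762]
tool_rot: [3.14, 0.0, 1.572]
contact_force: [0.8, -0.9, 0.2]
opening: 0.0732
```

Request:
{"method": "move_arm", "body": {
  "deltas": [
    {"x": -0.04,"y": -0.025,"z": 0,"wx": 0,"wy": 0,"wz": 0,"hand": 0.8},
    {"x": -0.051,"y": -0.031,"z": 0.03,"wx": 0,"wy": 0,"wz": 0,"hand": 0.8},
    {"x": -0.051,"y": -0.031,"z": 0.065,"wx": 0,"wy": 0,"wz": 0,"hand": 0.8},
    {"x": -0.051,"y": -0.031,"z": 0.08,"wx": 0,"wy": 0,"wz": 0,"hand": 0.8},
    {"x": -0.051,"y": -0.031,"z": 0.08,"wx": 0,"wy": 0,"wz": 0,"hand": 0.8}
  ]
}}

```text
time: 25.6
tool_pos: [0.5608, 0.0407, 0.0949]
tool_rot: [-3.14, -0.0, 1.572]
contact_force: [-0.7, -1.0, 0.6]
opening: 0.0733
```

Run:
```python
from h import *
print({k:np.round(monitor.observe()[k],4) for k in("time","tool_pos","tool_rot","contact_force","opening")})
a=viewer.read_camera("side")[:,:,::-1]; b=viewer.read_camera("top")[:,:,::-1]; cv2.imwrite("pics/s7r.png",a); cv2.imwrite("pics/t7r.png",b)
f=lambda i:cv2.resize(i,None,fx=3.5,fy=3.5,interpolation=cv2.INTER_CUBIC)
cv2.imwrite("pics/s7.png",np.vstack([f(a[155:280,240:390]),f(b[95:140,220:370])]))
p=monitor.observe()["tool_pos"]; print(proj("side",p))
```

```text
{'time': np.float64(25.6), 'tool_pos': array([0.5608, 0.0407, 0.0949]), 'tool_rot': array([-3.1404e+00, -1.0000e-04,  1.5717e+00]), 'contact_force': array([-0.6727, -1.0233,  0.5804]), 'opening': np.float64(0.0733)}
[318.31496269 234.98465575]
```

View pics/s7.png

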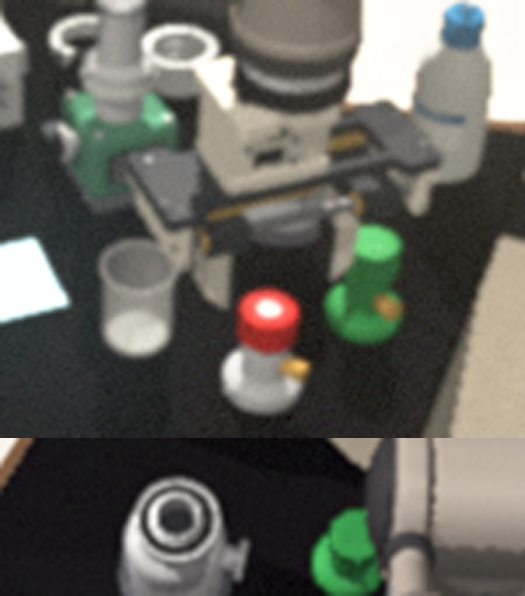

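The ring lies flat and concentric in the trap port (lower crop 177,518). The red knob (268,320) is between the fingers, and the green one is outside. I'm going down on the valve.

Request:
{"method": "move_arm", "body": {
  "deltas": [
    {"x": 0,"y": 0,"z": 0.015,"wx": 0,"wy": 0,"wz": 0,"hand": 0.8},
    {"x": 0,"y": 0,"z": 0.03,"wx": 0,"wy": 0,"wz": 0,"hand": 0.8},
    {"x": 0,"y": 0,"z": 0.045,"wx": 0,"wy": 0,"wz": 0,"hand": 0.8},
    {"x": 0,"y": 0,"z": 0.051,"wx": 0,"wy": 0,"wz": 0,"hand": 0.8},
    {"x": 0,"y": 0,"z": 0.051,"wx": 0,"wy": 0,"wz": 0,"hand": 0.2},
    {"x": 0,"y": 0,"z": 0.051,"wx": 0,"wy": 0,"wz": 0,"hand": 0.2},
    {"x": 0,"y": 0,"z": 0.051,"wx": 0,"wy": 0,"wz": 0,"hand": 0.2},
    {"x": 0,"y": 0,"z": 0.051,"wx": 0,"wy": 0,"wz": 0,"hand": 0.2}
  ],
  "grip_force": 8
}}

```text
time: 26.7
tool_pos: [0.5609, 0.0406, 0.0446]
tool_rot: [3.141, -0.0, 1.571]
contact_force: [-2.3, -0.2, 0.4]
opening: 0.038
```

Request:
{"method": "move_arm", "body": {
  "deltas": [
    {"x": 0,"y": 0,"z": 0,"wx": 0,"wy": 0,"wz": 0,"hand": 0.2},
    {"x": 0,"y": 0,"z": 0,"wx": 0,"wy": 0,"wz": 0,"hand": 0.2},
    {"x": 0,"y": 0,"z": 0,"wx": 0,"wy": 0,"wz": 0,"hand": 0.2}
  ],
  "grip_force": 25
}}

```text
time: 27.08
tool_pos: [0.5609, 0.0406, 0.0445]
tool_rot: [3.141, -0.0, 1.571]
contact_force: [-1.7, -0.2, 3.8]
opening: 0.0373
```

Request:
{"method": "move_arm", "body": {
  "deltas": [
    {"x": 0,"y": 0,"z": -0.005,"wx": 0,"wy": 0,"wz": 0,"hand": 0.2},
    {"x": 0,"y": 0,"z": -0.02,"wx": 0,"wy": 0,"wz": 0,"hand": 0.2},
    {"x": 0,"y": 0,"z": -0.05,"wx": 0,"wy": 0,"wz": 0,"hand": 0.2},
    {"x": 0,"y": 0,"z": -0.09,"wx": 0,"wy": 0,"wz": 0,"hand": 0.2},
    {"x": 0,"y": 0,"z": -0.14,"wx": 0,"wy": 0,"wz": 0,"hand": 0.2},
    {"x": 0,"y": 0,"z": -0.16,"wx": 0,"wy": 0,"wz": 0,"hand": 0.2},
    {"x": 0,"y": 0,"z": -0.16,"wx": 0,"wy": 0,"wz": 0,"hand": 0.2},
    {"x": 0,"y": 0,"z": -0.16,"wx": 0,"wy": 0,"wz": 0,"hand": 0.2}
  ]
}}

```text
time: 28.08
tool_pos: [0.5602, 0.0406, 0.2033]
tool_rot: [-3.14, -0.0, 1.571]
contact_force: [0.7, -0.3, -2.2]
opening: 0.0376
```

Run:
```python
from h import *
s=monitor.observe(); print({k:np.round(s[k],4) for k in("time","tool_pos","tool_rot","contact_force","torque","opening")})
a=viewer.read_camera("side")[:,:,::-1]; cv2.imwrite("pics/s8r.png",a)
cv2.imwrite("pics/s8.png",cv2.resize(a[110:230,250:400],None,fx=4,fy=4,interpolation=cv2.INTER_CUBIC))
p=s["tool_pos"]
for z in(-.044,0,.03): print(proj("side",p+[0,0,z]))
```

```text
{'time': np.float64(28.075), 'tool_pos': array([0.5602, 0.0406, 0.2033]), 'tool_rot': array([-3.1399e+00, -2.0000e-04,  1.5714e+00]), 'contact_force': array([ 0.6727, -0.2672, -2.241 ]), 'torque': array([-0.0788,  0.0524,  0.0188]), 'opening': np.float64(0.0376)}
[319.655832   214.49768271]
[321.08397156 199.06952653]
[322.10307553 188.06017166]
```

View pics/s8.png

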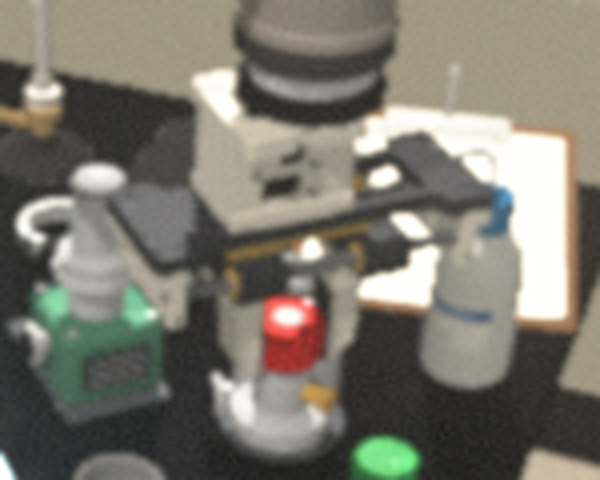

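The valve hangs upright and centred (knob top at side 322,189; predicted 322,188.6). The 37.5 mm opening is probably the knurl grooves. I'm carrying it to the trap.

Request:
{"method": "move_arm", "body": {
  "deltas": [
    {"x": 0.03,"y": 0.015,"z": 0,"wx": 0,"wy": 0,"wz": 0,"hand": 0.2},
    {"x": 0.07,"y": 0.04,"z": 0,"wx": 0,"wy": 0,"wz": 0,"hand": 0.2},
    {"x": 0.11,"y": 0.065,"z": 0,"wx": 0,"wy": 0,"wz": 0,"hand": 0.2},
    {"x": 0.15,"y": 0.085,"z": 0,"wx": 0,"wy": 0,"wz": 0,"hand": 0.2},
    {"x": 0.1705,"y": 0.0965,"z": 0,"wx": 0,"wy": 0,"wz": 0,"hand": 0.2},
    {"x": 0.1705,"y": 0.0965,"z": 0.005,"wx": 0,"wy": 0,"wz": 0,"hand": 0.2},
    {"x": 0.1705,"y": 0.0965,"z": 0.01,"wx": 0,"wy": 0,"wz": 0,"hand": 0.2},
    {"x": 0.1705,"y": 0.0965,"z": 0.01,"wx": 0,"wy": 0,"wz": 0,"hand": 0.2}
  ]
}}

```text
time: 29.12
tool_pos: [0.6567, 0.2098, 0.1932]
tool_rot: [-3.139, 0.001, 1.57]
contact_force: [-0.3, 0.3, -1.6]
opening: 0.0376
```

Run:
```python
from h import *
s=monitor.observe(); print({k:np.round(s[k],4) for k in("time","tool_pos","tool_rot","contact_force","torque","opening")})
a=viewer.read_camera("side")[:,:,::-1]; cv2.imwrite("pics/s9r.png",a)
cv2.imwrite("pics/s9.png",cv2.resize(a[120:220,270:390],None,fx=5,fy=5,interpolation=cv2.INTER_CUBIC))
p=s["tool_pos"]
for z in(-.0445,0,.0285): print(proj("side",p+[0,0,z]))
g=cv2.imread("pics/t7r.png").min(2)
for th in(60,80,100):
    b=blob(g<th,(265,112,277,124)); print(b[1],np.round(b[3][0],1),cast("top",b[3][0],.133))
```

```text
{'time': np.float64(29.125), 'tool_pos': array([0.6567, 0.2098, 0.1932]), 'tool_rot': array([-3.1395e+00,  6.0000e-04,  1.5702e+00]), 'contact_force': array([-0.3446,  0.3336, -1.5516]), 'torque': array([-0.0822, -0.0045,  0.0202]), 'opening': np.float64(0.0376)}
[324.48991704 171.93472883]
[325.84331581 157.54193449]
[326.74416748 147.96177749]
(9, 7) [269.9 118. ] [0.65452675 0.21169854 0.133     ]
(9, 8) [269.9 117.5] [0.65574719 0.21162551 0.133     ]
(9, 10) [269.9 117.4] [0.65620077 0.21167103 0.133     ]
```

View pics/s9.png

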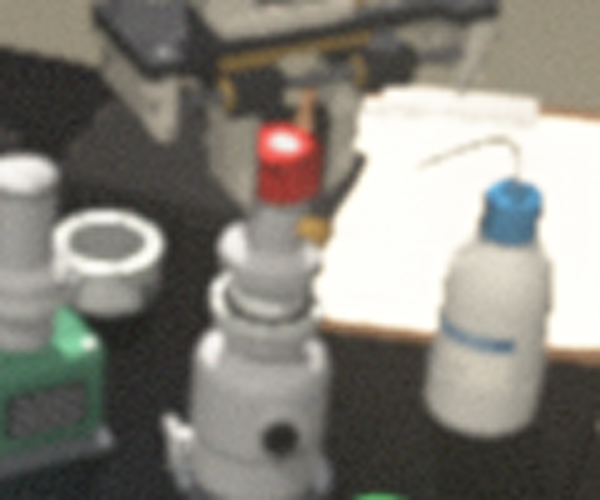

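Request:
{"method": "move_arm", "body": {
  "deltas": [
    {"x": 0.0012,"y": 0,"z": 0.008,"wx": 0,"wy": 0,"wz": 0,"hand": 0.2},
    {"x": 0.0012,"y": 0,"z": 0.013,"wx": 0,"wy": 0,"wz": 0,"hand": 0.2},
    {"x": 0.0012,"y": 0,"z": 0.016,"wx": 0,"wy": 0,"wz": 0,"hand": 0.2},
    {"x": 0.0012,"y": 0,"z": 0.018,"wx": 0,"wy": 0,"wz": 0,"hand": 0.2},
    {"x": 0.0012,"y": 0,"z": 0.018,"wx": 0,"wy": 0,"wz": 0,"hand": 0.2}
  ]
}}

```text
time: 29.8
tool_pos: [0.6573, 0.2123, 0.1761]
tool_rot: [-3.141, -0.0, 1.571]
contact_force: [0.7, -0.4, -1.6]
opening: 0.0373
```

Request:
{"method": "move_arm", "body": {
  "deltas": [
    {"x": 0,"y": 0,"z": 0.003,"wx": 0,"wy": 0,"wz": 0,"hand": 0.2},
    {"x": 0,"y": 0,"z": 0.005,"wx": 0,"wy": 0,"wz": 0,"hand": 0.2},
    {"x": 0,"y": 0,"z": 0.006,"wx": 0,"wy": 0,"wz": 0,"hand": 0.2},
    {"x": 0,"y": 0,"z": 0.0065,"wx": 0,"wy": 0,"wz": 0,"hand": 0.2},
    {"x": 0,"y": 0,"z": 0.0065,"wx": 0,"wy": 0,"wz": 0,"hand": 0.2}
  ]
}}

```text
time: 30.42
tool_pos: [0.6573, 0.2123, 0.1705]
tool_rot: [3.141, -0.0, 1.571]
contact_force: [-2.9, -0.9, 4.5]
opening: 0.0372
```

The valve is home at TCP z 0.1705, exactly as predicted. Next I release it, withdraw and check.

Request:
{"method": "move_arm", "body": {
  "deltas": [
    {"x": 0,"y": 0,"z": 0,"wx": 0,"wy": 0,"wz": 0,"hand": 0.7},
    {"x": 0,"y": 0,"z": 0,"wx": 0,"wy": 0,"wz": 0,"hand": 0.8},
    {"x": 0,"y": 0,"z": 0,"wx": 0,"wy": 0,"wz": 0,"hand": 0.8},
    {"x": 0,"y": 0,"z": -0.01,"wx": 0,"wy": 0,"wz": 0,"hand": 0.8},
    {"x": 0,"y": 0,"z": -0.04,"wx": 0,"wy": 0,"wz": 0,"hand": 0.8},
    {"x": 0,"y": 0,"z": -0.07,"wx": 0,"wy": 0,"wz": 0,"hand": 0.8},
    {"x": -0.03,"y": -0.04,"z": -0.08,"wx": 0,"wy": 0,"wz": 0,"hand": 0.8},
    {"x": -0.07,"y": -0.08,"z": -0.08,"wx": 0,"wy": 0,"wz": 0,"hand": 0.8}
  ]
}}

```text
time: 31.42
tool_pos: [0.5771, 0.1421, 0.2512]
tool_rot: [3.138, -0.0, 1.573]
contact_force: [1.0, -0.8, 0.7]
opening: 0.0735
```

Request:
{"method": "move_arm", "body": {
  "deltas": [
    {"x": -0.04,"y": -0.04,"z": 0,"wx": 0,"wy": 0,"wz": 0,"hand": 0.8},
    {"x": -0.08,"y": -0.08,"z": 0,"wx": 0,"wy": 0,"wz": 0,"hand": 0.8},
    {"x": -0.12,"y": -0.12,"z": 0,"wx": 0,"wy": 0,"wz": 0,"hand": 0.8},
    {"x": -0.16,"y": -0.14,"z": 0,"wx": 0,"wy": 0,"wz": 0,"hand": 0.8},
    {"x": -0.2,"y": -0.16,"z": 0,"wx": 0,"wy": 0,"wz": 0,"hand": 0.8},
    {"x": -0.22,"y": -0.16,"z": 0,"wx": 0,"wy": 0,"wz": 0,"hand": 0.8},
    {"x": -0.22,"y": -0.16,"z": 0,"wx": 0,"wy": 0,"wz": 0,"hand": 0.8},
    {"x": -0.22,"y": -0.16,"z": 0,"wx": 0,"wy": 0,"wz": 0,"hand": 0.8}
  ]
}}

```text
time: 32.42
tool_pos: [0.4177, -0.0774, 0.25]
tool_rot: [3.141, -0.0, 1.572]
contact_force: [-0.0, 0.4, 1.1]
opening: 0.0737
```

Run:
```python
from h import *
s=monitor.observe(); print({k:np.round(s[k],4) for k in("time","tool_pos","contact_force","opening")})
a=viewer.read_camera("side")[:,:,::-1]; b=viewer.read_camera("top")[:,:,::-1]; cv2.imwrite("pics/t10r.png",b); cv2.imwrite("pics/s10r.png",a)
f=lambda i:cv2.resize(i,None,fx=3,fy=3,interpolation=cv2.INTER_CUBIC)
cv2.imwrite("pics/e.png",np.vstack([f(a[115:215,160:370]),f(b[95:195,145:355])]))
A=b.astype(int); m=(A[...,2]>120)&(A[...,2]>A[...,1]*1.7); k=blob(m,(255,95,290,130)); print(k[0],k[1],cast("top",k[3][0],.186)[:2],cast("top",k[3][0],.199)[:2])
for X in((.657,.212,.126),(.657,.212,.199),(.5495,.303,.106),(.5495,.303,.178),(.4515,.4325,.116),(.4515,.4325,.218)): print(X,np.round(proj("side",X),1),np.round(proj("top",X),1))
```

```text
{'time': np.float64(32.425), 'tool_pos': array([ 0.4177, -0.0774,  0.25  ]), 'contact_force': array([-0.0164,  0.3893,  1.0625]), 'opening': np.float64(0.0737)}
[269.5 108.5] (18, 18) [0.66018865 0.21304426] [0.65527143 0.21308884]
(0.657, 0.212, 0.126) [323.6 178.6] [269.8 118. ]
(0.657, 0.212, 0.199) [325.8 155.2] [269.6 107.3]
(0.5495, 0.303, 0.106) [273.9 174.8] [234.1 163.3]
(0.5495, 0.303, 0.178) [274.2 152.7] [231.7 155.7]
(0.4515, 0.4325, 0.116) [227.4 155.6] [180.7 203.1]
(0.4515, 0.4325, 0.218) [225.4 124.5] [172.2 195.4]
```

View pics/e.png

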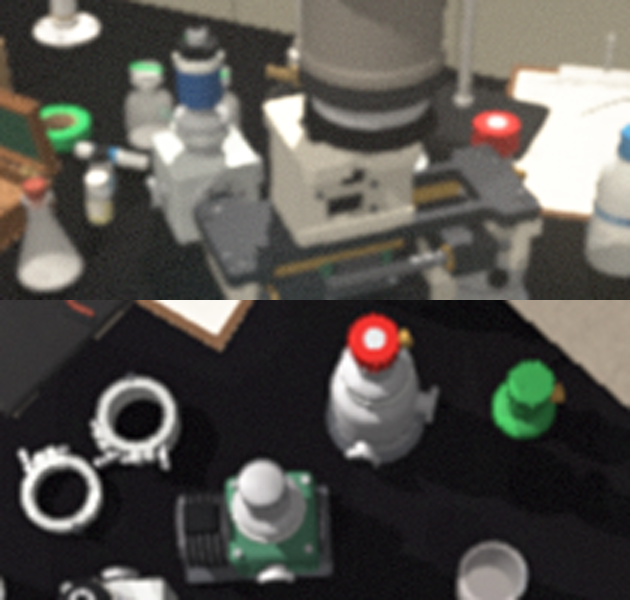

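The top view is good: valve at (374,341), cap at (262,490), beaker in place. The gripper hides part of the side view, so I'll raise it once and check again.

Request:
{"method": "move_arm", "body": {
  "deltas": [
    {"x": 0,"y": -0.02,"z": -0.05,"wx": 0,"wy": 0,"wz": 0,"hand": 0.8},
    {"x": -0.03,"y": -0.04,"z": -0.1,"wx": 0,"wy": 0,"wz": 0,"hand": 0.8},
    {"x": -0.08,"y": -0.05,"z": -0.13,"wx": 0,"wy": 0,"wz": 0,"hand": 0.8},
    {"x": -0.13,"y": -0.07,"z": -0.13,"wx": 0,"wy": 0,"wz": 0,"hand": 0.8},
    {"x": -0.18,"y": -0.08,"z": -0.13,"wx": 0,"wy": 0,"wz": 0,"hand": 0.8},
    {"x": -0.22,"y": -0.1,"z": -0.13,"wx": 0,"wy": 0,"wz": 0,"hand": 0.8},
    {"x": -0.22,"y": -0.1,"z": -0.13,"wx": 0,"wy": 0,"wz": 0,"hand": 0.8},
    {"x": -0.22,"y": -0.1,"z": -0.13,"wx": 0,"wy": 0,"wz": 0,"hand": 0.8}
  ]
}}

```text
time: 33.52
tool_pos: [0.3181, -0.2972, 0.3796]
tool_rot: [3.141, -0.001, 1.572]
contact_force: [0.4, 0.1, -0.2]
opening: 0.0731
```

Run:
```python
from h import *
s=monitor.observe(); print({k:np.round(s[k],4) for k in("time","tool_pos","contact_force")})
a=viewer.read_camera("side")[:,:,::-1]
cv2.imwrite("pics/e2.png",cv2.resize(a[115:280,150:380],None,fx=3.4,fy=3.4,interpolation=cv2.INTER_CUBIC))
```

```text
{'time': np.float64(33.525), 'tool_pos': array([ 0.3181, -0.2972,  0.3796]), 'contact_force': array([ 0.3647,  0.0751, -0.1699])}
```

View pics/e2.png

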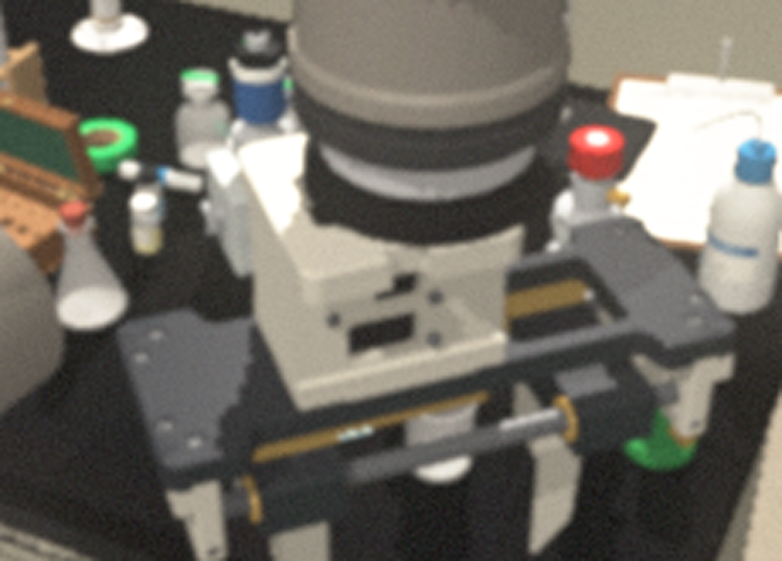

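The gauge (258,90), valve (597,180), flask (90,270) and beaker (440,450) all stand upright. The hand still blocks the cap, but the last top view and the earlier side view both showed it seated. Handing in.

```bash
python3 -c "
from cell import robot
print(robot.hand_in())"
```

```text
the job is handed in; nothing more can be done
None
```

The job is handed in at about 33.6 s of the 112 s. The gauge is on the chamber and the end cap on the pump, swapped by way of the pad. The centring ring is in the trap port, with the red-knobbed vent valve on it. No verdict is reported.

**Heights:** each part landed at its expected height, judged by tool height with a light upward push:

| Part | Measured tool z (m) | Expected tool z (m) |
|---|---|---|
| End cap | 0.1317 | 0.1316 |
| Gauge | 0.1617 | 0.1614 |
| Ring | 0.1160 | 0.1160 |
| Valve | 0.1705 | 0.1705 |

**Final pictures:**
- The gauge and valve look upright and released, and the beaker and flask are standing.
- The top view puts the valve about 2–3 mm from the trap's axis at most.

**Checks that disagreed or could not be finished:**
- The gripper read 37 mm across the 41 mm knob, probably because of the knurl grooves; the valve hung centred all the same.
- The two cameras differed by up to about 5 mm on some parts. I placed the cap and gauge using the offset between the pump and chamber ports measured in the top view, and everything slid home without resistance.
- The hand hid the end cap in the last side view. It was last seen seated in the top view just before, and in an earlier side view.

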